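# Pack the lamp reflectors in their carrier and lock the keeper

### The arm

A 6-joint arm with a two-finger parallel gripper is mounted at the origin on a cart in front of the work surface, level with it; the furniture and walls round the work are solid. World frame = base frame: x ahead of the robot, y to its left, z up, the work surface at z = 0. Lengths are in m, angles in degrees, forces in N, time in s.
With the tool pointing down it reaches from about 0.325 to 0.875 m from the base axis. Payload 4.4 kg.
Tool frame: the origin (TCP) lies on the centre line of the jaws, within the pads' length; the fingertips stand 19 mm ahead of it and the grasp point (between the pads) is the TCP; z points along the fingers, y is the line along which they close (so a half turn about z gives the same grasp; the last joint's range is limited). The gripper opens to 85 mm and grips with 20 to 120 N. Pads are 22 mm wide; open, the fingers measure 114 mm over their backs; the gripper's body (76 mm by 85 mm) begins 54 mm behind the grasp point. The pads swing forward as they close: fully open they stand 13 mm farther back than shut.
Start: joints at [67.237, 11.837, 88.321, -0, 79.842, -8.623], TCP at [0.14, 0.558, 0.25] pointing down, gripper open.
Joint ranges: [-156.59, 156.59], [-49.26, 127.26], [12.9, 141.05], [-63.56, 243.56], [4.71, 150.69], [-161.64, 161.64]. Speed limits (degrees/s): [159.86, 159.86, 180, 180, 180, 180].

### API

Orientations are given as a 3x3 rotation matrix whose columns are the frame's x, y, z axes.
In Python, from bench import bot, imaging, nets gives the robot as it stands. The module is installed in compiled form; this text tells all that it offers.
- The arm moves only by the tool arm_command, never from a script. Its argument "motion" is a list of rows, each a list of 3 entries, a list of its own where there are three numbers: the shift along the tool's x, y, z in mm, then the turn, a rotation vector about the tool's x, y, z in rad, then the closure in counts, from 0 (fully open) to 255 (shut). In form: [[[dx, dy, dz], [rx, ry, rz], gripper], ...]. A call has 1 to 20 rows; each row is the pose to reach, as a shift and turn from the pose commanded when the call began, along the tool's axes at that moment; what a row does not reach only later rows make up. A row lasts 1/12 s, in which the tool goes at most 41.7 mm and 7.16 degrees, less where a joint would pass 70% of its speed; a pose out of reach is approached as far as the arm can. A call with a gripper value outside its range is refused whole. The fingers move at their own pace and stop on an object; "grip_force" is the grip in N (left out, the last holds). Time passes only in rows, so rows that repeat a pose let the fingers close. It gives the time, the measured TCP pose, the force, the opening and the grip force at its end, in the units of the state.
- bot.get_obs(): the state, without advancing time (a new reading comes with each control period).
- imaging.grab_frame(name): name is "scene" or "side" or "wrist"; returns (picture, depth): 420x560x3 uint8, blue, green, red; 420x560 float32, m along the optical axis (not along the pixel's ray), 0 where there is no reading.
- imaging.camera_model(name): a dict with "fx", "fy", "cx", "cy" (pixels), "rvec" (rotation vector, rad) and "tvec" (3), from world to camera coordinates, as OpenCV has them; the wrist camera has in their place "mount" (4x4, takes a point from camera to tool coordinates, whose origin is the TCP and whose axes are the flange's). Camera axes: x right, y down, z forward; pixel columns grow to the right and rows downward; lengths in m; the calibration is good to about 2 mm. A picture is of the moment at which its call begins: read the wrist's pose just before it. camera_model takes no time and is no camera call.
- bot.finish_job(): hands the job in; it is judged then, once.
Trained networks look in the newest picture that a camera, given by its name, has taken for a name from the list of things; names that differ only in an ending like _2 or _b are one class to them, and where a whole thing is asked for, a point or a joint stands for the part that bears it (a point fixed in the world has none). Each returns a list of dicts, best first, with "score" (0 to 1); they miss things now and then, are a little off and sometimes report something else, mostly with a low value. They report only what shows in the picture. A call takes as long as a camera call.
- nets.find_in(target, camera): "point" ([x, y, z] in m, in world coordinates, good to about 4 mm: the middle of the surface that is visible of it).
- nets.cut_out(target, camera): "mask" (420x560 bool, what is visible of it).
- nets.place_of(target, camera): "point" ([x, y, z] in m, in world coordinates, good to about 4 mm: a listed point, or the origin of a listed thing).
The state is a dict: "time": time; "joints": joint angles; "joint_velocities": joint speeds; "effort": joint torques, N m; "tcp_pos": TCP position; "eef_rot": TCP orientation; "contact_force": force on the tool from outside, world axes, zero at the start; "torque": the same for the moment, N m; "width": opening from 0.0 (shut) to 1.0 (fully open); "grip_force": force on a finger pad.
Only numpy, scipy, OpenCV 4.12 (cv2) and the standard library are available. Lean on these libraries where they do the work, as an engineer would, in place of code of your own. Each camera call takes 0.05 s, during which the arm holds its last target. There are 200 camera calls.

### The job

Pack the spare lamp reflectors for transport: swing the carrier's keeper arm well clear of the seat, then stack every reflector on the bench mouth up in the carrier's seat, each cupped level and fully home inside the one below, with all the deep ones beneath the shallow ones. Then swing the keeper arm back over the stack to its stop and lock it by pushing the square plug down through the arm's eye into the socket until its flange lies on the arm. Leave the tape measure, the spool and the sanding block where they are.

Things in the scene. Friction and masses are not known exactly. Their poses are not given: they have to be found in the camera images.
- deep_a: spun aluminium lamp reflector (deep, 48 mm high), a domed lid lying mouth up; may be absent; 120 g. Origin: centre of the underside of its flat crown; z out of the mouth; round about z. Rim band 84 mm outside and 68 mm inside diameter (8 mm thick, upright faces), 14 mm high. Dome 64 mm wide under the rim, crown 46 mm; floor 4 mm thick. Pinch the rim from above, tips 10 mm below its top.
- deep_a_rim (a point): centre of deep_a's mouth, level with the rim's top. Stacked, a reflector's dome goes down inside the rim below (2 mm of play) and its rim rests on that rim, 14 mm higher. Shallow in deep, deep in deep and shallow in shallow fit; a deep one in a shallow one stands 10 mm proud.
- deep_b: spun aluminium lamp reflector (deep, 48 mm high), a domed lid lying mouth up; may be absent; 120 g. Origin: centre of the underside of its flat crown; z out of the mouth; round about z. Rim band 84 mm outside and 68 mm inside diameter (8 mm thick, upright faces), 14 mm high. Dome 64 mm wide under the rim, crown 46 mm; floor 4 mm thick. Pinch the rim from above, tips 10 mm below its top.
- deep_b_rim (a point): centre of deep_b's mouth, level with the rim's top. Stacked, a reflector's dome goes down inside the rim below (2 mm of play) and its rim rests on that rim, 14 mm higher. Shallow in deep, deep in deep and shallow in shallow fit; a deep one in a shallow one stands 10 mm proud.
- deep_c: spun aluminium lamp reflector (deep, 48 mm high), a domed lid lying mouth up; may be absent; 120 g. Origin: centre of the underside of its flat crown; z out of the mouth; round about z. Rim band 84 mm outside and 68 mm inside diameter (8 mm thick, upright faces), 14 mm high. Dome 64 mm wide under the rim, crown 46 mm; floor 4 mm thick. Pinch the rim from above, tips 10 mm below its top.
- deep_c_rim (a point): centre of deep_c's mouth, level with the rim's top. Stacked, a reflector's dome goes down inside the rim below (2 mm of play) and its rim rests on that rim, 14 mm higher. Shallow in deep, deep in deep and shallow in shallow fit; a deep one in a shallow one stands 10 mm proud.
- shallow_a: spun aluminium lamp reflector (shallow, 28 mm high), a domed lid lying mouth up; may be absent; 120 g. Origin: centre of the underside of its flat crown; z out of the mouth; round about z. Rim band 84 mm outside and 68 mm inside diameter (8 mm thick, upright faces), 14 mm high. Dome 64 mm wide under the rim, crown 46 mm; floor 4 mm thick. Pinch the rim from above, tips 10 mm below its top.
- shallow_a_rim (a point): centre of shallow_a's mouth, level with the rim's top. Stacked, a reflector's dome goes down inside the rim below (2 mm of play) and its rim rests on that rim, 14 mm higher. Shallow in deep, deep in deep and shallow in shallow fit; a deep one in a shallow one stands 10 mm proud.
- shallow_b: spun aluminium lamp reflector (shallow, 28 mm high), a domed lid lying mouth up; may be absent; 120 g. Origin: centre of the underside of its flat crown; z out of the mouth; round about z. Rim band 84 mm outside and 68 mm inside diameter (8 mm thick, upright faces), 14 mm high. Dome 64 mm wide under the rim, crown 46 mm; floor 4 mm thick. Pinch the rim from above, tips 10 mm below its top.
- shallow_b_rim (a point): centre of shallow_b's mouth, level with the rim's top. Stacked, a reflector's dome goes down inside the rim below (2 mm of play) and its rim rests on that rim, 14 mm higher. Shallow in deep, deep in deep and shallow in shallow fit; a deep one in a shallow one stands 10 mm proud.
- shallow_c: spun aluminium lamp reflector (shallow, 28 mm high), a domed lid lying mouth up; may be absent; 120 g. Origin: centre of the underside of its flat crown; z out of the mouth; round about z. Rim band 84 mm outside and 68 mm inside diameter (8 mm thick, upright faces), 14 mm high. Dome 64 mm wide under the rim, crown 46 mm; floor 4 mm thick. Pinch the rim from above, tips 10 mm below its top.
- shallow_c_rim (a point): centre of shallow_c's mouth, level with the rim's top. Stacked, a reflector's dome goes down inside the rim below (2 mm of play) and its rim rests on that rim, 14 mm higher. Shallow in deep, deep in deep and shallow in shallow fit; a deep one in a shallow one stands 10 mm proud.
- carrier: plywood carrier fixed to the bench, 125 (x) by 256 mm (y), origin centre of its underside, deck top 52 mm up. Mid-deck the seat: a 70 mm round well with a dark collar (83 mm outside, 70 inside, top 62 mm up); the first reflector hangs in it by its rim. At y -100 mm the hinge post (44 mm square), at y +100 mm the lock post (56 mm square, top 156.5 mm up); fingers have room on the seat's -x side.
- seat (a point): centre of the collar's top, on the axis of the stack; axes of the carrier. The lowest reflector's rim top lies 14 mm above it, its crown below it. The reflectors lie on the open bench between the carrier and the mitre saw, whose base begins at world y = -0.27
- socket (a point): centre of the mouth of the square socket in the lock post's top, 33 mm square and 20 mm deep, sides along the carrier's x and y; z up
- keeper (a joint): angle of the steel keeper arm (rad): 0 = at its stop over the seat, along the carrier's +y; grows as it swings to the carrier's +x (clockwise from above), stop at 1.9. Bar 30 x 8 mm, underside 158 mm up, 96 mm above the collar (six nested rims take 84). Its end, 200 mm from the pivot, is a 60 mm plate with a 33 mm square eye, over the socket at 0. Stays where left; 0.6 N moves it.
- keeper_knob (a point): centre of the top of the arm's round black knob, 22 mm diameter, 34 mm from the arm's top face to the knob's top (200 mm above the bench), 115 mm from the pivot; moves with the arm
- keeper_hinge (a point): the arm's pivot, at the arm's top face (166 mm above the bench); its +y axis points along the arm
- plug: steel locking plug, upright on its foot; origin centre of the foot's underside, z up; 160 g. Square shank 30 mm wide, 26 mm long (lowest 4 mm: 26 mm wide), flange 46 mm square and 5 mm thick, black bar grip 44 mm long (along x), 16 mm thick (y), 20 mm high; 51 mm in all. Home with its flange on the closed arm, sides along the socket's, foot 16.5 mm below the socket's mouth.
- tape_measure: yellow tape measure, 34x96x63 mm, bystander, origin under its centre
- string_spool: wooden spool of line, 52 mm diameter, 60 mm high, bystander, origin under its centre
- sanding_block: cork sanding block, 61x110x34 mm, bystander, origin under its centre

How it is judged:
By the outcome, as a careful person would: the job done as asked, in the order asked, and still so for the second after the job is handed in, with the robot touching nothing.
Of deep_a, deep_b, deep_c, shallow_a, shallow_b, shallow_c only 4 to 6 are there at a start; the rules pass over those that are not, and their reading is None.
At some moment in a run one of deep_a, deep_b, deep_c, shallow_a, shallow_b, shallow_c, plug may be knocked a few centimetres aside while the robot is not near it.
Once in a run the grip may slacken for a moment while it holds something.
It also fails if it takes over 210 s, if anything falls off the work surface, if the arm or the gripper's body presses on something with over 40 N, if the wrist force passes 120 N, or if a joint passes its speed limit or range.

## Working session

There is one attempt and no reset: what is moved stays moved. The work goes in short steps, Python scripts to look and compute and a tool call to move; the robot and the scene stay as the last step left them, time stands still between calls to the robot, and variables do not carry over. Pictures are saved under pics/ and viewed, at most 14 in all, crops included, and the job is handed in when it is done.

Besides the shell and the picture viewer there is one more tool, called after ">>>" as name([rows], argument=value, ...), one row to a line, values as JSON. arm_command: Moves the arm, as the interface text tells. Its arguments: {"type":"object","properties":{"motion":{"type":"array"},"grip_force":{"type":"number"}},"required":["motion"]}

```bash
mkdir -p pics; cat > h.py <<'E'
import numpy as np, cv2
from bench import bot, imaging, nets
np.set_printoptions(precision=4, suppress=True)
def pose():
    o=bot.get_obs(); return np.array(o['tcp_pos']), np.array(o['eef_rot'])
def cam2world(name, T=None):
    m=imaging.camera_model(name)
    if name=='wrist':
        p,R=T; W=np.eye(4); W[:3,:3]=R; W[:3,3]=p
        return m, W@np.array(m['mount'])
    R=cv2.Rodrigues(np.array(m['rvec'],float))[0]; W=np.eye(4); W[:3,:3]=R.T; W[:3,3]=-R.T@np.array(m['tvec'],float).ravel()
    return m,W
def cloud(name):
    T=pose() if name=='wrist' else None
    im,d=imaging.grab_frame(name); m,W=cam2world(name,T)
    v,u=np.mgrid[:420,:560]
    P=np.stack([(u-m['cx'])/m['fx']*d,(v-m['cy'])/m['fy']*d,d],-1)@W[:3,:3].T+W[:3,3]
    P[d==0]=np.nan
    return im,P
def tool(v):  # world shift -> tool shift mm
    p,R=pose(); return R.T@np.array(v)*1000
E
python3 - <<'E'
from h import *
a,P=cloud('scene'); b,Q=cloud('side')
cv2.imwrite('pics/scene.png',a); cv2.imwrite('pics/side.png',b)
np.save('P.npy',P); np.save('Q.npy',Q)
o=bot.get_obs(); print(o)
for n in ['deep_a','shallow_a','carrier','seat','socket','keeper_knob','keeper_hinge','plug','tape_measure','string_spool','sanding_block']:
    for c in ['scene','side']:
        imaging
        print(n,c,[(np.round(r['point'],3),round(r['score'],2)) for r in nets.place_of(n,c)][:6])
E
```

```text
{'time': 0.1, 'joints': array([67.2372, 11.881 , 88.3973,  0.001 , 79.8426, -8.6237]), 'joint_velocities': array([ 0.1685, -0.1182, -0.1632, -0.0048, -0.0421, -0.0982]), 'effort': array([ -0.0012, -38.4092, -29.2549,  -0.0003,   0.0048,  -0.    ]), 'tcp_pos': array([0.1402, 0.557 , 0.2492]), 'eef_rot': array([[-0.9697,  0.2443, -0.0008],
       [ 0.2443,  0.9697, -0.0019],
       [ 0.0003, -0.0021, -1.    ]]), 'contact_force': array([ 0.1938,  0.5666, -0.5868]), 'torque': array([-0.0071, -0.0458,  0.032 ]), 'grip_force': 0.0, 'width': 0.9995288616167635}
deep_a scene [(array([ 0.428, -0.176,  0.003]), 0.8), (array([ 0.555, -0.197,  0.004]), 0.29)]
deep_a side [(array([ 0.431, -0.177, -0.002]), 0.64), (array([ 0.668, -0.188, -0.001]), 0.58), (array([ 0.681, -0.067,  0.004]), 0.38)]
shallow_a scene [(array([ 0.552, -0.059,  0.002]), 0.92), (array([ 0.448, -0.064,  0.   ]), 0.78), (array([ 0.56 , -0.199,  0.002]), 0.76), (array([ 0.42 , -0.303, -0.001]), 0.21)]
shallow_a side [(array([ 0.446, -0.058, -0.003]), 0.67), (array([ 0.554, -0.059,  0.   ]), 0.63), (array([ 0.556, -0.201,  0.00
[... 709 characters left out ...]
, -0.183,  0.044]), 0.62)]
keeper_hinge side [(array([0.607, 0.038, 0.162]), 0.63)]
plug scene [(array([ 0.52 ,  0.409, -0.003]), 0.47)]
plug side [(array([0.517, 0.405, 0.002]), 0.54)]
tape_measure scene [(array([0.436, 0.063, 0.001]), 0.92)]
tape_measure side [(array([0.439, 0.061, 0.003]), 0.81), (array([0.598, 0.139, 0.059]), 0.38)]
string_spool scene [(array([ 0.42 , -0.307, -0.   ]), 0.63)]
string_spool side []
sanding_block scene [(array([ 0.34 , -0.152,  0.001]), 0.79), (array([ 0.446, -0.058,  0.028]), 0.39), (array([ 0.672, -0.191, -0.001]), 0.31)]
sanding_block side [(array([ 0.598,  0.137, -0.   ]), 0.5), (array([0.623, 0.149, 0.199]), 0.46), (array([0.586, 0.235, 0.155]), 0.19)]
```

View pics/scene.png

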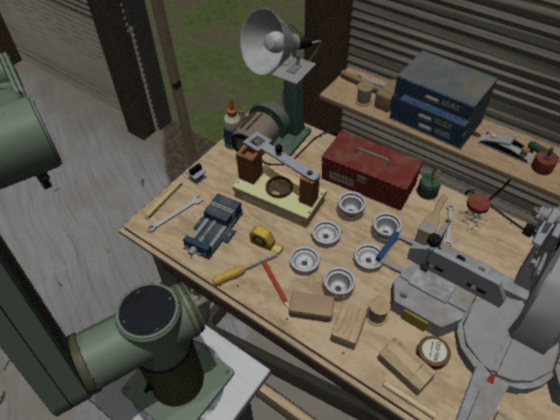

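View pics/side.png

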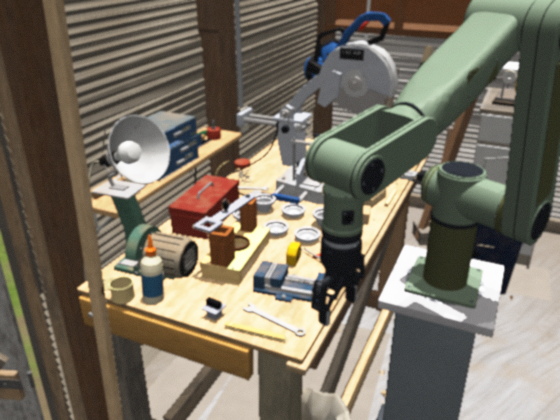

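The scene picture shows six reflectors, at pixels (351,206), (386,228), (326,234), (304,261), (369,257) and (338,283). The plug is at (197,172) and the carrier at about (280,185), with its keeper arm slightly open. Next I measure these more closely.

```bash
python3 - <<'E'
from h import *
P=np.load('P.npy').reshape(-1,3); Q=np.load('Q.npy').reshape(-1,3)
for n,A in (('sc',P),('sd',Q)):
  for c in [(.681,-.067),(.668,-.188),(.43,-.176),(.448,-.064),(.552,-.059),(.557,-.2)]:
    s=A[np.hypot(A[:,0]-c[0],A[:,1]-c[1])<.05]; s=s[s[:,2]>.006]
    if len(s)<5: print(n,c,len(s)); continue
    t=np.percentile(s[:,2],95); r=s[s[:,2]>t-.007]
    B=np.c_[2*r[:,:2],np.ones(len(r))]; x=np.linalg.lstsq(B,(r[:,:2]**2).sum(1),rcond=None)[0]
    print(n,c,len(r),'top',round(t,4),'fit',x[:2],np.sqrt(x[2]+x[0]**2+x[1]**2))
for nm,c,rad in [('block',(.34,-.152),.08),('plug',(.518,.407),.04)]:
    s=P[np.hypot(P[:,0]-c[0],P[:,1]-c[1])<rad]; s=s[s[:,2]>.02]
    print(nm,cv2.minAreaRect(s[:,:2].astype('f')*1000),s[:,2].max())
E
```

```text
sc (0.681, -0.067) 185 top 0.0485 fit [ 0.677 -0.069] 0.03786993240203207
sc (0.668, -0.188) 188 top 0.0498 fit [ 0.6651 -0.1922] 0.0383666907767334
sc (0.43, -0.176) 256 top 0.0485 fit [ 0.4283 -0.1772] 0.03803080792848125
sc (0.448, -0.064) 209 top 0.0292 fit [ 0.4437 -0.0589] 0.03788249144934668
sc (0.552, -0.059) 196 top 0.0292 fit [ 0.5553 -0.0586] 0.038158075492297334
sc (0.557, -0.2) 119 top 0.053 fit [ 0.5697 -0.2328] 0.018109162763514704
sd (0.681, -0.067) 29 top 0.0456 fit [ 0.675  -0.0632] 0.03831351946719618
sd (0.668, -0.188) 95 top 0.0474 fit [ 0.6635 -0.189 ] 0.038497512595822174
sd (0.43, -0.176) 50 top 0.0467 fit [ 0.4275 -0.1745] 0.0392728796167064
sd (0.448, -0.064) 119 top 0.0273 fit [ 0.4439 -0.0556] 0.037690736339356885
sd (0.552, -0.059) 110 top 0.0267 fit [ 0.5549 -0.0537] 0.037671377960060426
sd (0.557, -0.2) 55 top 0.0515 fit [ 0.5707 -0.2283] 0.019877693248365108
block ((362.4112548828125, -155.1253204345703), (111.78987884521484, 138.0743865966797), 19.973438262939453) 0.050894374095579176
plug ((518.6934204101562, 404.0893249511719), (49.73594284057617, 50.28874206542969), 81.15691375732422) 0.05614095717087508
```

>>> arm_command([
  [[-60,-30,-120],[0,0,0.1],0],
  [[-548,-292,-170],[0,0,1.237],0],
  [[-548,-292,-170],[0,0,1.237],0],
  [[-548,-292,-170],[0,0,1.237],0],
  [[-548,-292,-170],[0,0,1.237],0],
  [[-548,-292,-170],[0,0,1.237],0],
  [[-548,-292,-170],[0,0,1.237],0],
  [[-548,-292,-170],[0,0,1.237],0],
  [[-548,-292,-170],[0,0,1.237],0],
  [[-548,-292,-170],[0,0,1.237],0],
  [[-548,-292,-170],[0,0,1.237],0],
  [[-548,-292,-170],[0,0,1.237],0],
  [[-548,-292,-170],[0,0,1.237],0],
  [[-548,-292,-170],[0,0,1.237],0],
  [[-548,-292,-170],[0,0,1.237],0],
  [[-548,-292,-170],[0,0,1.237],0],
  [[-548,-292,-170],[0,0,1.237],0],
  [[-548,-292,-170],[0,0,1.237],0],
  [[-548,-292,-170],[0,0,1.237],0],
  [[-548,-292,-170],[0,0,1.237],0],
])

```text
time: 2.87
tcp_pos: [0.5996, 0.1416, 0.42]
eef_rot: [[-0.088, 0.996, -0.001], [0.996, 0.088, 0.0], [0.0, -0.001, -1.0]]
contact_force: [0.4, -0.4, -0.6]
width: 1.003
grip_force: 0.0
```

```bash
python3 - <<'E'
from h import *
p,R=pose(); print(p,R,bot.get_obs()['time'],bot.get_obs()['joints'])
im,P=cloud('wrist'); cv2.imwrite('pics/w1.png',im); np.save('W.npy',P)
print(np.array(imaging.camera_model('wrist')['mount']))
for n in ['seat','socket','keeper_knob','keeper_hinge']:
    print(n,[(np.round(r['point'],4),round(r['score'],2)) for r in nets.place_of(n,'wrist')][:2])
E
```

```text
[0.5996 0.1416 0.42  ] [[-0.0884  0.9961 -0.0009]
 [ 0.9961  0.0884  0.0003]
 [ 0.0004 -0.0009 -1.    ]] 2.8667 [ 5.2351 12.9508 67.4088  0.0251 99.6924  0.1686]
[[ 0.0003 -0.9508 -0.3099  0.079 ]
 [ 1.      0.0003  0.      0.0012]
 [ 0.0001 -0.3099  0.9508 -0.1236]
 [ 0.      0.      0.      1.    ]]
seat [(array([ 0.6673, -0.1925, -0.0001]), 0.18)]
socket [(array([0.5902, 0.2381, 0.1596]), 0.7)]
keeper_knob [(array([0.6189, 0.1486, 0.2011]), 0.77), (array([ 0.3376, -0.1471, -0.0037]), 0.46)]
keeper_hinge [(array([0.6075, 0.0391, 0.1676]), 0.97), (array([ 0.6667, -0.1953,  0.0026]), 0.61)]
```

View pics/w1.png

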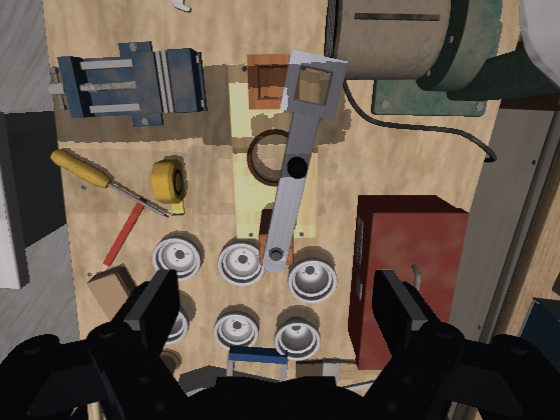

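```bash
python3 - <<'E'
from h import *
P=np.load('W.npy'); im=cv2.imread('pics/w1.png')
print('toolbox',np.nanmedian(P[210:340,430:460],(0,1)),P[230,365],P[280,365], 'motor',np.nanmedian(P[20:60,400:420],(0,1)), 'vise',P[80,180],np.nanmax(P[50:130,70:200,2]))
A=P.reshape(-1,3)
k=A[(np.hypot(A[:,0]-.619,A[:,1]-.1486)<.02)&(A[:,2]>.19)]; print('knob',len(k),(k.min(0)+k.max(0))/2)
# arm bar top
b=A[(abs(A[:,2]-.166)<.004)&(A[:,1]>.03)&(A[:,1]<.30)&(abs(A[:,0]-.62)<.08)]
r=cv2.minAreaRect(b[:,:2].astype('f')*1000); print(r)
bb=b[(b[:,1]<.19)]; v=np.linalg.svd(bb[:,:2]-bb[:,:2].mean(0),full_matrices=False)[2][0]; print('bar dir deg from y',np.degrees(np.arctan(v[0]/v[1])),bb.mean(0))
d=A[(abs(A[:,2]-.052)<.004)&(abs(A[:,0]-.6)<.08)&(abs(A[:,1]-.14)<.14)]
print('deck',cv2.minAreaRect(d[:,:2].astype('f')*1000))
c=A[(abs(A[:,2]-.062)<.003)&(np.hypot(A[:,0]-.5985,A[:,1]-.1385)<.05)]
B=np.c_[2*c[:,:2],np.ones(len(c))]; x=np.linalg.lstsq(B,(c[:,:2]**2).sum(1),rcond=None)[0]; print('collar',len(c),x[:2],np.sqrt(x[2]+x[0]**2+x[1]**2))
l=A[(abs(A[:,2]-.1565)<.004)&(A[:,0]<.64)&(A[:,1]>.19)&(A[:,1]<.3)]; print('lock',cv2.minAreaRect(l[:,:2].astype('f')*1000))
E
```

```text
toolbox [0.858  0.0244 0.1015] [0.7488 0.0385 0.0619] [ 0.7527 -0.0306  0.0931] motor [0.7342 0.2929 0.14  ] vise [0.4629 0.2311 0.0584] 0.061825531308864645
knob 7511 [0.619  0.1521 0.3426]
((622.8507690429688, 147.34317016601562), (238.4663848876953, 60.171592712402344), 83.81130981445312)
bar dir deg from y 6.230114370761672 [0.6184 0.113  0.166 ]
deck ((600.5096435546875, 136.22024536132812), (125.27827453613281, 256.30938720703125), 5.841830253601074)
collar 442 [0.6002 0.137 ] 0.03780032282076395
lock ((600.2069091796875, 238.9287872314453), (77.18496704101562, 58.027740478515625), 7.467443943023682)
```

The wrist picture shows the knob at (297,167), the hinge at (276,254) and the eye at (315,85). All six reflectors lie below the carrier. I grasp the knob first.

>>> arm_command([
  [[7,20,40],[0,0,0],0],
  [[7,20,80],[0,0,0],0],
  [[7,20,120],[0,0,0],0],
  [[7,20,160],[0,0,0],0],
  [[7,20,190],[0,0,0],0],
  [[7,20,210],[0,0,0],0],
  [[7,20,228],[0,0,0],0],
  [[7,20,228],[0,0,0],0],
  [[7,20,228],[0,0,0],255],
  [[7,20,228],[0,0,0],255],
  [[7,20,228],[0,0,0],255],
  [[7,20,228],[0,0,0],255],
  [[7,20,228],[0,0,0],255],
  [[7,20,228],[0,0,0],255],
  [[7,20,228],[0,0,0],255],
  [[7,20,228],[0,0,0],255],
  [[7,20,228],[0,0,0],255],
], grip_force=25)

```text
time: 4.53
tcp_pos: [0.6208, 0.1494, 0.194]
eef_rot: [[-0.087, 0.996, 0.003], [0.996, 0.087, 0.0], [0.0, 0.003, -1.0]]
contact_force: [-0.6, -0.0, 5.8]
width: 0.249
grip_force: 25.4
```

>>> arm_command([
  [[0,0,-3],[0,0,0],255],
  [[-4,15,-3],[0,0,0],255],
  [[-10,30,-3],[0,0,0],255],
  [[-18,43,-3],[0,0,0],255],
  [[-29,56,-3],[0,0,0],255],
  [[-40,67,-3],[0,0,0],255],
  [[-54,76,-3],[0,0,0],255],
  [[-68,83,-3],[0,0,0],255],
  [[-83,89,-3],[0,0,0],255],
  [[-99,92,-3],[0,0,0],255],
  [[-115,92,-3],[0,0,0],255],
  [[-123,92,-3],[0,0,0],255],
  [[-123,92,-3],[0,0,0],255],
  [[-123,92,-3],[0,0,0],255],
  [[-123,92,-3],[0,0,0],255],
])

```text
time: 5.78
tcp_pos: [0.7248, 0.0323, 0.1942]
eef_rot: [[-0.085, 0.996, 0.006], [0.996, 0.085, -0.002], [-0.002, 0.006, -1.0]]
contact_force: [10.1, -0.1, -8.1]
width: 0.241
grip_force: 24.8
```

>>> arm_command([
  [[0,0,0],[0,0,0],100],
  [[0,0,0],[0,0,0],0],
  [[0,0,0],[0,0,0],0],
  [[0,0,0],[0,0,0],0],
  [[0,0,-20],[0,0,0],0],
  [[0,0,-60],[0,0,0],0],
  [[0,0,-100],[0,0,0],0],
  [[-10,-36,-140],[0,0,0],0],
  [[-20,-72,-180],[0,0,0],0],
  [[-30,-108,-200],[0,0,0],0],
  [[-37,-144,-226],[0,0,0],0],
  [[-37,-179,-226],[0,0,0],0],
  [[-37,-179,-226],[0,0,0],0],
  [[-37,-179,-226],[0,0,0],0],
])

```text
time: 6.95
tcp_pos: [0.5445, -0.0184, 0.4257]
eef_rot: [[-0.086, 0.996, 0.006], [0.996, 0.086, -0.002], [-0.003, 0.005, -1.0]]
contact_force: [0.7, -0.5, -0.3]
width: 0.997
grip_force: 0.0
```

```bash
cat >> h.py <<'E'
def fit(A,c,top,rad=.05,w=.005,R0=.038):
    A=A.reshape(-1,3); s=A[(np.hypot(A[:,0]-c[0],A[:,1]-c[1])<rad)&(abs(A[:,2]-top)<w)]
    if len(s)<20: return None
    from scipy.optimize import least_squares
    f=lambda x:np.hypot(s[:,0]-x[0],s[:,1]-x[1])-R0
    x=least_squares(f,c,loss='soft_l1',f_scale=.003).x
    return x,len(s),np.median(s[:,2]),np.std(f(x))
def colour(): pass
E
python3 - <<'E'
from h import *
print(pose())
im,P=cloud('wrist'); cv2.imwrite('pics/w2.png',im); np.save('W.npy',P)
for c,t in [((.677,-.068),.048),((.665,-.191),.048),((.428,-.176),.048),((.444,-.058),.028),((.555,-.058),.028),((.557,-.2),.028)]: print(c,t,fit(P,c,t))
A=P.reshape(-1,3); print('collar',fit(P,(.6,.137),.062,R0=.0383))
d=A[(abs(A[:,2]-.052)<.004)&(abs(A[:,0]-.6)<.08)&(abs(A[:,1]-.14)<.14)]
print('deck',cv2.minAreaRect(d[:,:2].astype('f')*1000))
for n in ['seat','socket','keeper_knob','keeper_hinge']:
    print(n,[(np.round(r['point'],4),round(r['score'],2)) for r in nets.place_of(n,'wrist')][:2])
E
```

```text
(array([ 0.5445, -0.0184,  0.4257]), array([[-0.0856,  0.9963,  0.0056],
       [ 0.9963,  0.0856, -0.0021],
       [-0.0025,  0.0054, -1.    ]]))
(0.677, -0.068) 0.048 (array([ 0.6805, -0.0676]), 765, np.float64(0.04689067131488123), np.float64(0.0022070319416746358))
(0.665, -0.191) 0.048 (array([ 0.6681, -0.1904]), 712, np.float64(0.04707910854231989), np.float64(0.0037323877143648665))
(0.428, -0.176) 0.048 (array([ 0.433 , -0.1755]), 683, np.float64(0.04693805368315351), np.float64(0.002154976607764095))
(0.444, -0.058) 0.028 (array([ 0.4484, -0.0574]), 751, np.float64(0.026935488909325955), np.float64(0.0022532326037414635))
(0.555, -0.058) 0.028 (array([ 0.5595, -0.0566]), 720, np.float64(0.026928185558751427), np.float64(0.0022214230754507803))
(0.557, -0.2) 0.028 (array([ 0.557 , -0.1967]), 507, np.float64(0.026855094796927603), np.float64(0.0022290490139312592))
collar (array([0.6  , 0.136]), 1025, np.float64(0.06170876786381235), np.float64(0.0019242601363532125))
deck ((604.5396728515625, 97.40025329589844), (125.23455810546875, 177.4712677001953), 5.745676040649414)
seat []
socket [(array([ 0.5555, -0.2036,  0.0295]), 0.32)]
keeper_knob [(array([0.726 , 0.0414, 0.2005]), 0.85), (array([ 0.4293, -0.1712,  0.0487]), 0.71)]
keeper_hinge [(array([0.6074, 0.0372, 0.1652]), 0.89)]
```

View pics/w2.png

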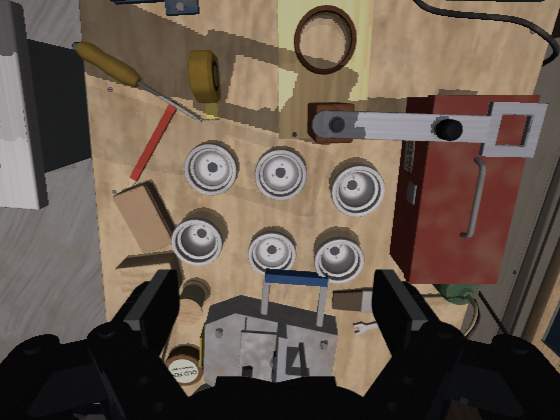

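The wrist picture shows three shallow reflectors at (210,168), (280,172) and (272,252), and three deep ones at (357,188), (339,258) and (197,240). The keeper points to +x, clear of the seat. The collar is at (325,40). I move in on the first deep reflector.

```bash
cat >> h.py <<'E'
from scipy.spatial.transform import Rotation as Ro
def go(t,yaw=5.5):
    p,R=pose(); a=np.radians(yaw); y=np.array([np.cos(a),np.sin(a),0]); z=np.array([0,0,-1.]); G=np.stack([np.cross(y,z),y,z],1)
    print('tool mm',(R.T@(np.array(t)-p)*1000).round(1),'rot',Ro.from_matrix(R.T@G).as_rotvec().round(4),'from',p.round(4))
Y=np.array([np.cos(np.radians(5.5)),np.sin(np.radians(5.5))])
def pick(c,h,up=0): go([*(np.array(c)-.0378*Y),h+.009+up])
E
python3 -c "
from h import *
pick((.6805,-.0676),.048,.06)"
```

```text
tool mm [-61.9  90.8 302.9] rot [-0.0017 -0.0005 -0.0086] from [ 0.5476 -0.0176  0.4201]
```

>>> arm_command([
  [[-20,30,40],[0,0,0],100],
  [[-40,60,80],[0,0,0],100],
  [[-62,91,120],[-0.002,0,-0.009],100],
  [[-62,91,160],[-0.002,0,-0.009],100],
  [[-62,91,200],[-0.002,0,-0.009],100],
  [[-62,91,240],[-0.002,0,-0.009],100],
  [[-62,91,275],[-0.002,0,-0.009],100],
  [[-62,91,303],[-0.002,0,-0.009],100],
  [[-62,91,303],[-0.002,0,-0.009],100],
  [[-62,91,303],[-0.002,0,-0.009],100],
  [[-62,91,303],[-0.002,0,-0.009],100],
  [[-62,91,303],[-0.002,0,-0.009],100],
], grip_force=60)

```text
time: 8.2
tcp_pos: [0.6459, -0.072, 0.1218]
eef_rot: [[-0.096, 0.995, 0.008], [0.995, 0.096, -0.001], [-0.002, 0.008, -1.0]]
contact_force: [0.2, 0.6, 1.2]
width: 0.601
grip_force: 0.0
```

```bash
python3 -c "
from h import *
pick((.6805,-.0676),.048,.0); print(bot.get_obs()['width'])
im,P=cloud('wrist'); cv2.imwrite('pics/w3.png',im)
print(fit(P,(.6805,-.0676),.048))"
```

```text
tool mm [ 1.2 -3.5 64.8] rot [0.0079 0.0021 0.0003] from [ 0.6459 -0.072   0.1218]
0.6009522177928175
(array([ 0.6806, -0.0673]), 4130, np.float64(0.04701430630044215), np.float64(0.002167422111812018))
```

View pics/w3.png

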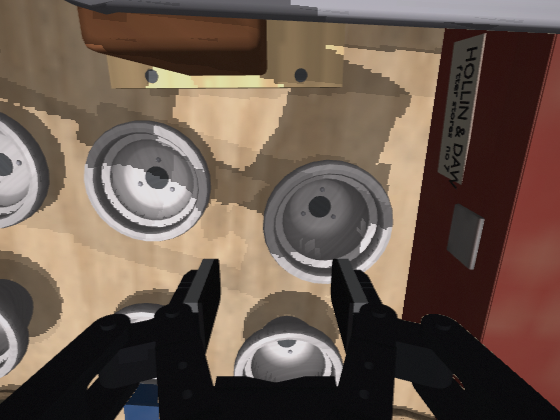

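The rim fit repeats to within 1 mm, with the deep rim at (328,222) and the jaws at (275,290). I descend and pinch.

>>> arm_command([
  [[0,0,20],[0,0,0],100],
  [[0,0,40],[0,0,0],100],
  [[0,0,52],[0,0,0],100],
  [[0,0,60],[0,0,0],100],
  [[0,0,60],[0,0,0],100],
  [[0,0,60],[0,0,0],100],
  [[0,0,60],[0,0,0],100],
  [[0,0,60],[0,0,0],255],
  [[0,0,60],[0,0,0],255],
  [[0,0,60],[0,0,0],255],
  [[0,0,60],[0,0,0],255],
  [[0,0,60],[0,0,0],255],
  [[0,0,60],[0,0,0],255],
  [[0,0,60],[0,0,0],255],
])

```text
time: 9.42
tcp_pos: [0.6434, -0.0717, 0.0589]
eef_rot: [[-0.096, 0.995, 0.002], [0.995, 0.096, -0.0], [-0.0, 0.002, -1.0]]
contact_force: [-1.9, 0.6, 5.0]
width: 0.076
grip_force: 57.4
```

>>> arm_command([
  [[0,0,-20],[0,0,0],255],
  [[0,0,-60],[0,0,0],255],
  [[0,0,-100],[0,0,0],255],
  [[0,0,-140],[0,0,0],255],
  [[0,0,-180],[0,0,0],255],
  [[0,0,-215],[0,0,0],255],
  [[0,0,-243],[0,0,0],255],
  [[30,-9,-243],[0,0,0],255],
  [[65,-19,-243],[0,0,0],255],
  [[100,-29,-243],[0,0,0],255],
  [[135,-39,-243],[0,0,0],255],
  [[170,-49,-243],[0,0,0],255],
  [[195,-57,-243],[0,0,0],255],
  [[210,-61,-230],[0,0,0],255],
  [[210,-61,-200],[0,0,0],255],
  [[210,-61,-165],[0,0,0],255],
  [[210,-61,-130],[0,0,0],255],
  [[210,-61,-100],[0,0,0],255],
  [[210,-61,-93],[0,0,0],255],
  [[210,-61,-93],[0,0,0],255],
])

```text
time: 11.08
tcp_pos: [0.5593, 0.1315, 0.1473]
eef_rot: [[-0.096, 0.995, -0.006], [0.995, 0.096, -0.0], [0.0, -0.006, -1.0]]
contact_force: [-0.2, -0.3, -1.2]
width: 0.078
grip_force: 57.4
```

```bash
cat >> h.py <<'E'
from types import SimpleNamespace
def place(n,off,seat=(.600,.136)):
    ztop=.076+.014*n; go([*(np.array(seat)-.038*Y),ztop+off])
def held(off):
    p,R=pose(); im,P=cloud('wrist'); c=p[:2]+.038*R[:2,1]
    print('held',fit(P,c,p[2]-off,w=.006),'tcp',p,'expect',c); return im,P
E
python3 -c "
from h import *
place(0,.0109); print(bot.get_obs()['width'])
im,P=held(.0109); print(fit(P,(.6,.136),.062,R0=.0383)); cv2.imwrite('pics/w4.png',im)
place(0,.0109)"
```

```text
tool mm [ 0.6  3.4 60.3] rot [-0.0063 -0.0002 -0.    ] from [0.5593 0.1315 0.1473]
0.07750251548236602
held (array([0.5969, 0.1356]), 6654, np.float64(0.13465294993260907), np.float64(0.003229804745908528)) tcp [0.5593 0.1315 0.1473] expect [0.5971 0.1351]
(array([0.6001, 0.1369]), 1655, np.float64(0.06175507838784841), np.float64(0.0018891483414356187))
tool mm [ 0.7  0.7 63.2] rot [-0.0006 -0.0001 -0.    ] from [0.5615 0.1316 0.1501]
```

View pics/w4.png

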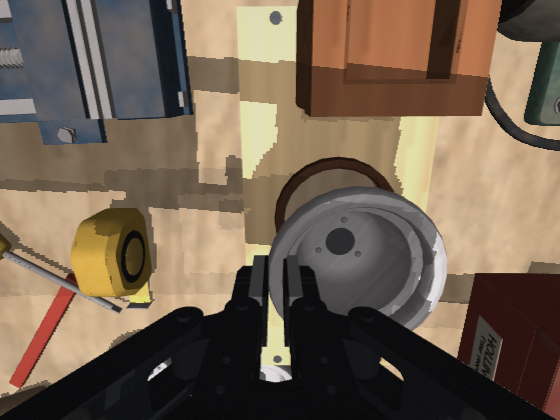

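The held reflector is centred at about (358,260), above the collar ring at (337,190). I lower it slowly.

>>> arm_command([
  [[1,1,15],[0,0,0],255],
  [[1,1,28],[0,0,0],255],
  [[1,1,38],[0,0,0],255],
  [[1,1,46],[0,0,0],255],
  [[1,1,53],[0,0,0],255],
  [[1,1,59],[0,0,0],255],
  [[1,1,62],[0,0,0],255],
  [[1,1,63],[0,0,0],255],
  [[1,1,63],[0,0,0],255],
  [[1,1,63],[0,0,0],255],
])

```text
time: 11.97
tcp_pos: [0.5636, 0.1327, 0.0885]
eef_rot: [[-0.096, 0.995, 0.003], [0.995, 0.096, 0.0], [-0.0, 0.003, -1.0]]
contact_force: [1.1, -0.5, -1.2]
width: 0.081
grip_force: 57.3
```

>>> arm_command([
  [[0,0,1],[0,0,0],255],
  [[0,0,2],[0,0,0],255],
  [[0,0,2],[0,0,0],255],
  [[0,0,2],[0,0,0],200],
  [[0,0,2],[0,0,0],140],
  [[0,0,2],[0,0,0],140],
  [[0,0,2],[0,0,0],140],
  [[0,0,-10],[0,0,0],140],
  [[0,0,-40],[0,0,0],140],
  [[0,0,-70],[0,0,0],140],
  [[0,0,-100],[0,0,0],140],
  [[0,0,-140],[0,0,0],140],
  [[0,0,-180],[0,0,0],140],
  [[0,0,-215],[0,0,0],140],
  [[0,0,-215],[0,0,0],140],
  [[0,0,-215],[0,0,0],140],
])

```text
time: 13.3
tcp_pos: [0.5646, 0.1329, 0.308]
eef_rot: [[-0.096, 0.995, 0.011], [0.995, 0.096, 0.001], [-0.0, 0.011, -1.0]]
contact_force: [-0.3, -0.9, -0.8]
width: 0.455
grip_force: 0.0
```

```bash
cat >> h.py <<'E'
CS={'dA':((.6805,-.0676),.048),'dB':((.6681,-.1904),.048),'dC':((.433,-.1755),.048),'sA':((.4484,-.0574),.028),'sB':((.5595,-.0566),.028),'sC':((.557,-.1967),.028)}
def survey(keys,n):
    im,P=cloud('wrist'); A=P.reshape(-1,3)
    t=.076+.014*n; print('stack top',fit(P,(.6,.1365),t))
    s=A[(abs(np.hypot(A[:,0]-.6,A[:,1]-.1365)-.038)<.003)&(abs(A[:,2]-t)<.015)]
    B=np.c_[s[:,:2]-[.6,.1365],np.ones(len(s))]; print('plane',np.linalg.lstsq(B,s[:,2],rcond=None)[0],np.median(s[:,2])-t)
    for k in keys: print(k,fit(P,*CS[k]))
    return im,P
E
python3 -c "
from h import *
survey(['dB','dC','sA','sB','sC'],0)
pick(*CS['dB'],.22)"
```

```text
stack top (array([0.6025, 0.137 ]), 1593, np.float64(0.07506039852874213), np.float64(0.0022545130079917866))
plane [ 0.006  -0.0094  0.073 ] -0.0011763565492601685
dB (array([ 0.6673, -0.1896]), 155, np.float64(0.046639178554588545), np.float64(0.001940080297259254))
dC (array([ 0.4298, -0.1748]), 94, np.float64(0.04648863716164184), np.float64(0.001971094651787411))
sA (array([ 0.4487, -0.0564]), 603, np.float64(0.026881955234720922), np.float64(0.002101423060938177))
sB (array([ 0.5592, -0.0555]), 700, np.float64(0.026879902582929882), np.float64(0.0021170531990641886))
sC (array([ 0.5574, -0.1962]), 378, np.float64(0.02675303472507301), np.float64(0.002055793295936662))
tool mm [-331.7   35.6   28. ] rot [0.0048 0.0001 0.0001] from [0.5631 0.1327 0.3049]
```

>>> arm_command([
  [[-40,4,0],[0,0,0],140],
  [[-80,8,0],[0,0,0],140],
  [[-120,13,0],[0,0,0],120],
  [[-160,17,0],[0,0,0],100],
  [[-200,22,0],[0,0,0],100],
  [[-240,26,20],[0,0,0],100],
  [[-280,30,50],[0,0,0],100],
  [[-310,33,80],[0,0,0],100],
  [[-332,36,110],[0,0,0],100],
  [[-332,36,140],[0,0,0],100],
  [[-332,36,165],[0,0,0],100],
  [[-332,36,183],[0,0,0],100],
  [[-332,36,183],[0,0,0],100],
  [[-332,36,183],[0,0,0],100],
  [[-332,36,183],[0,0,0],100],
])

```text
time: 14.6
tcp_pos: [0.631, -0.1942, 0.1206]
eef_rot: [[-0.096, 0.995, 0.002], [0.995, 0.096, 0.0], [-0.0, 0.002, -1.0]]
contact_force: [0.3, 0.1, 0.5]
width: 0.605
grip_force: 0.0
```

```bash
python3 -c "
from h import *
A=np.load('W.npy').reshape(-1,3)
for x in (.5,.55,.6,.65,.7):
  print(x,[ (y,round(float(np.nanmax(A[(abs(A[:,0]-x)<.025)&(abs(A[:,1]-y)<.01)][:,2],initial=-1)),3)) for y in (-.23,-.25,-.27,-.29,-.31)])
im,P=cloud('wrist'); f=fit(P,*CS['dB']); print(f); pick(f[0],.048); print(bot.get_obs()['width'])"
```

```text
0.5 [(-0.23, 0.027), (-0.25, 0.003), (-0.27, 0.003), (-0.29, 0.064), (-0.31, 0.064)]
0.55 [(-0.23, 0.054), (-0.25, 0.051), (-0.27, 0.051), (-0.29, 0.061), (-0.31, 0.064)]
0.6 [(-0.23, 0.055), (-0.25, -1.0), (-0.27, 0.002), (-0.29, 0.124), (-0.31, 0.137)]
0.65 [(-0.23, 0.055), (-0.25, 0.051), (-0.27, 0.049), (-0.29, 0.051), (-0.31, 0.063)]
0.7 [(-0.23, 0.049), (-0.25, 0.002), (-0.27, 0.014), (-0.29, 0.013), (-0.31, 0.013)]
(array([ 0.6681, -0.1909]), 4560, np.float64(0.04715687350740562), np.float64(0.003207433753703582))
tool mm [ 0.2 -1.5 64.8] rot [0.0041 0.0013 0.0004] from [ 0.6318 -0.1945  0.1218]
0.611029465614936
```

>>> arm_command([
  [[0,-1,20],[0,0,0],100],
  [[0,-1,40],[0,0,0],100],
  [[0,-1,54],[0,0,0],100],
  [[0,-1,63],[0,0,0],100],
  [[0,-1,63],[0,0,0],100],
  [[0,-1,63],[0,0,0],100],
  [[0,-1,63],[0,0,0],100],
  [[0,-1,63],[0,0,0],255],
  [[0,-1,63],[0,0,0],255],
  [[0,-1,63],[0,0,0],255],
  [[0,-1,63],[0,0,0],255],
  [[0,-1,63],[0,0,0],255],
  [[0,-1,63],[0,0,0],255],
  [[0,-1,63],[0,0,0],255],
])

```text
time: 15.82
tcp_pos: [0.63, -0.1946, 0.058]
eef_rot: [[-0.096, 0.995, 0.002], [0.995, 0.096, -0.0], [-0.0, 0.002, -1.0]]
contact_force: [-2.8, -0.2, 5.7]
width: 0.075
grip_force: 54.4
```

```bash
python3 -c "
from h import *
o=bot.get_obs(); print(o['width'],o['grip_force'],o['contact_force'])
pick(CS['dB'][0],.048)
place(1,.011,(.6015,.137))"
```

```text
0.07486459337959987 54.35815948701929 [-2.8149 -0.2107  5.6543]
tool mm [0.5 0.5 1. ] rot [0.002  0.0004 0.0001] from [ 0.63   -0.1946  0.058 ]
tool mm [332.8 -34.5 -43.2] rot [0.002  0.0004 0.0001] from [ 0.63   -0.1946  0.058 ]
```

>>> arm_command([
  [[0,0,-20],[0,0,0],255],
  [[0,0,-60],[0,0,0],255],
  [[0,0,-100],[0,0,0],255],
  [[0,0,-140],[0,0,0],255],
  [[15,-2,-180],[0,0,0],255],
  [[50,-5,-215],[0,0,0],255],
  [[90,-9,-240],[0,0,0],255],
  [[130,-14,-240],[0,0,0],255],
  [[170,-18,-240],[0,0,0],255],
  [[210,-22,-240],[0,0,0],255],
  [[250,-26,-240],[0,0,0],255],
  [[290,-30,-240],[0,0,0],255],
  [[320,-34,-240],[0,0,0],255],
  [[333,-35,-220],[0,0,0],255],
  [[333,-35,-190],[0,0,0],255],
  [[333,-35,-160],[0,0,0],255],
  [[333,-35,-130],[0,0,0],255],
  [[333,-35,-110],[0,0,0],255],
  [[333,-35,-107],[0,0,0],255],
  [[333,-35,-107],[0,0,0],255],
])

```text
time: 17.48
tcp_pos: [0.5613, 0.1337, 0.1617]
eef_rot: [[-0.096, 0.995, -0.003], [0.995, 0.096, -0.0], [0.0, -0.003, -1.0]]
contact_force: [0.5, 0.6, -0.9]
width: 0.076
grip_force: 54.2
```

```bash
python3 -c "
from h import *
print(bot.get_obs()['width'])
held(.011); place(1,.011,(.6015,.137))"
```

```text
0.07584879272134006
held (array([0.5989, 0.1378]), 6930, np.float64(0.15040888659458504), np.float64(0.003155627867382586)) tcp [0.5613 0.1337 0.1617] expect [0.5991 0.1373]
tool mm [-0.5  0.6 62.9] rot [ 0.0013 -0.0001 -0.0001] from [0.563  0.1337 0.1639]
```

>>> arm_command([
  [[-0.5,0.5,20],[0,0,0],255],
  [[-0.5,0.5,38],[0,0,0],255],
  [[-0.5,0.5,48],[0,0,0],255],
  [[-0.5,0.5,56],[0,0,0],255],
  [[-0.5,0.5,61],[0,0,0],255],
  [[-0.5,0.5,64],[0,0,0],255],
  [[-0.5,0.5,65],[0,0,0],255],
  [[-0.5,0.5,65],[0,0,0],255],
  [[-0.5,0.5,65],[0,0,0],255],
  [[-0.5,0.5,65],[0,0,0],200],
  [[-0.5,0.5,65],[0,0,0],140],
  [[-0.5,0.5,65],[0,0,0],140],
  [[-0.5,0.5,65],[0,0,0],140],
  [[-0.5,0.5,50],[0,0,0],140],
  [[-0.5,0.5,20],[0,0,0],140],
  [[-0.5,0.5,-20],[0,0,0],140],
  [[-0.5,0.5,-60],[0,0,0],140],
  [[-0.5,0.5,-100],[0,0,0],140],
  [[-0.5,0.5,-140],[0,0,0],140],
  [[-0.5,0.5,-140],[0,0,0],140],
])

```text
time: 19.2
tcp_pos: [0.5681, 0.1338, 0.3153]
eef_rot: [[-0.096, 0.995, 0.021], [0.995, 0.096, 0.002], [-0.0, 0.022, -1.0]]
contact_force: [1.7, 0.1, 1.5]
width: 0.453
grip_force: 0.0
```

```bash
python3 -c "
from h import *
survey(['dC','sA','sB','sC'],1)
pick(*CS['dC'],.06)"
```

```text
stack top (array([0.6028, 0.1371]), 1662, np.float64(0.08977677455808916), np.float64(0.0022672674737447473))
plane [-0.0245  0.0109  0.0885] -0.00040236160852541447
dC (array([ 0.4307, -0.175 ]), 86, np.float64(0.04680620797237106), np.float64(0.0021492325928308457))
sA (array([ 0.4487, -0.0565]), 668, np.float64(0.026721271271119562), np.float64(0.0021325234399424283))
sB (array([ 0.559 , -0.0555]), 599, np.float64(0.026876221990260796), np.float64(0.002098234716664598))
sC (array([ 0.5537, -0.229 ]), 176, np.float64(0.02640383061433363), np.float64(0.0017416943535192699))
tool mm [-294.8 -203.6  191. ] rot [0.0158 0.0001 0.0002] from [0.5667 0.1336 0.3112]
```

>>> arm_command([
  [[-33,-22,0],[0,0,0],140],
  [[-66,-45,0],[0,0,0],140],
  [[-99,-68,0],[0,0,0],120],
  [[-132,-90,0],[0,0,0],100],
  [[-165,-112,0],[0,0,0],100],
  [[-198,-135,20],[0,0,0],100],
  [[-231,-157,40],[0,0,0],100],
  [[-262,-180,70],[0,0,0],100],
  [[-295,-200,100],[0,0,0],100],
  [[-295,-200,130],[0,0,0],100],
  [[-295,-200,160],[0,0,0],100],
  [[-295,-200,183],[0,0,0],100],
  [[-295,-200,183],[0,0,0],100],
  [[-295,-200,183],[0,0,0],100],
  [[-295,-200,183],[0,0,0],100],
  [[-295,-200,183],[0,0,0],100],
])

```text
time: 20.58
tcp_pos: [0.3944, -0.1803, 0.1226]
eef_rot: [[-0.097, 0.995, 0.005], [0.995, 0.097, -0.002], [-0.003, 0.005, -1.0]]
contact_force: [-0.4, -0.3, -1.1]
width: 0.607
grip_force: 0.0
```

```bash
python3 -c "
from h import *
im,P=cloud('wrist'); f=fit(P,*CS['dC']); print(f); 
cv2.imwrite('pics/w5.png',im)
pick(f[0],.048); print(bot.get_obs()['width']); pick(f[0],.048)"
```

```text
(array([ 0.4312, -0.1759]), 4089, np.float64(0.04700387978837947), np.float64(0.0021718151239044233))
tool mm [ 1.1 -1.1 65.7] rot [0.0053 0.0029 0.0008] from [ 0.3945 -0.1803  0.1227]
0.6093033881008602
tool mm [ 1.1 -1.1 65.7] rot [0.0053 0.0029 0.0008] from [ 0.3945 -0.1803  0.1227]
```

View pics/w5.png

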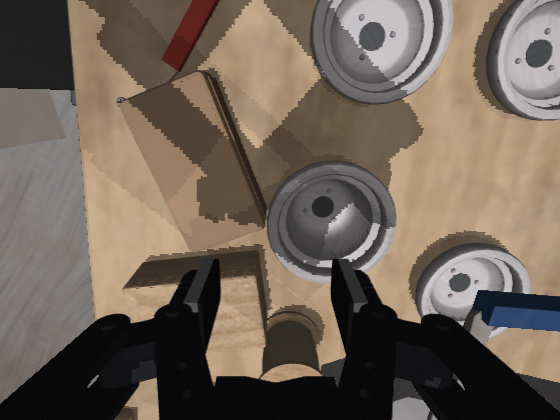

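```bash
python3 -c "
from h import *
im,P=cloud('wrist'); np.save('W5.npy',P)
print(P[320,180],P[270,160],P[270,230],P[300,210],P[160,190],P[225,255])
print([fit(P,(x,-.21),.028) for x in (.54,.56)])
print('handle',P[297,500],P[305,540],P[340,290])"
```

```text
[ 0.3642 -0.1715  0.156 ] [ 0.314  -0.2337  0.0202] [ 0.3675 -0.2226  0.031 ] [ 0.3695 -0.1804  0.1309] [ 0.3378 -0.1453  0.032 ] [ 0.3827 -0.1861  0.0317]
[(array([ 0.5517, -0.2304]), 1854, np.float64(0.026831428099396357), np.float64(0.0024944932979670802)), (array([ 0.5518, -0.2304]), 1649, np.float64(0.026848030771730563), np.float64(0.002561422383095104))]
handle [ 0.5596 -0.2201  0.0416] [ 0.5842 -0.2203  0.0476] [ 0.4172 -0.2788  0.0315]
```

Deep C is at (331,220). The sanding block at (195,160) and the wood block at (205,300) are both about 32 mm high, below the tip height of 39 mm. The last shallow reflector has been knocked to (.552,-.230), partly under the saw's blue handle.

>>> arm_command([
  [[1,-1,20],[0,0,0],110],
  [[1,-1,40],[0,0,0],110],
  [[1,-1,54],[0,0,0],110],
  [[1,-1,64],[0,0,0],110],
  [[1,-1,64],[0,0,0],110],
  [[1,-1,64],[0,0,0],110],
  [[1,-1,64],[0,0,0],110],
  [[1,-1,64],[0,0,0],255],
  [[1,-1,64],[0,0,0],255],
  [[1,-1,64],[0,0,0],255],
  [[1,-1,64],[0,0,0],255],
  [[1,-1,64],[0,0,0],255],
  [[1,-1,64],[0,0,0],255],
  [[1,-1,64],[0,0,0],255],
])

```text
time: 21.85
tcp_pos: [0.3923, -0.1793, 0.0574]
eef_rot: [[-0.096, 0.995, 0.003], [0.995, 0.096, -0.001], [-0.001, 0.003, -1.0]]
contact_force: [-2.1, -1.7, 5.9]
width: 0.073
grip_force: 58.0
```

```bash
python3 -c "
from h import *
o=bot.get_obs(); print(o['width'],o['grip_force'],o['contact_force'])
place(2,.011,(.6015,.137))"
```

```text
0.07291149872346873 57.97698593225505 [-2.1079 -1.6524  5.932 ]
tool mm [294.7 200.7 -57.4] rot [0.0027 0.0013 0.0001] from [ 0.3923 -0.1793  0.0574]
```

>>> arm_command([
  [[0,0,-20],[0,0,0],255],
  [[0,0,-60],[0,0,0],255],
  [[0,0,-100],[0,0,0],255],
  [[0,0,-140],[0,0,0],255],
  [[15,10,-180],[0,0,0],255],
  [[45,30,-215],[0,0,0],255],
  [[75,51,-240],[0,0,0],255],
  [[105,71,-240],[0,0,0],255],
  [[138,94,-240],[0,0,0],255],
  [[170,116,-240],[0,0,0],255],
  [[203,138,-240],[0,0,0],255],
  [[235,160,-240],[0,0,0],255],
  [[268,182,-240],[0,0,0],255],
  [[285,194,-230],[0,0,0],255],
  [[295,201,-200],[0,0,0],255],
  [[295,201,-170],[0,0,0],255],
  [[295,201,-140],[0,0,0],255],
  [[295,201,-122],[0,0,0],255],
  [[295,201,-120],[0,0,0],255],
  [[295,201,-120],[0,0,0],255],
])

```text
time: 23.52
tcp_pos: [0.5616, 0.1343, 0.1747]
eef_rot: [[-0.096, 0.995, -0.004], [0.995, 0.096, 0.0], [0.0, -0.004, -1.0]]
contact_force: [-0.1, 1.1, -0.6]
width: 0.074
grip_force: 57.8
```

```bash
python3 -c "
from h import *
print(bot.get_obs()['width'])
held(.010); place(2,.010,(.6015,.137))"
```

```text
0.07353528171693992
held (array([0.5992, 0.1386]), 6946, np.float64(0.16386626332661675), np.float64(0.003269489285753513)) tcp [0.5616 0.1343 0.1747] expect [0.5994 0.1379]
tool mm [-1.   0.3 62.9] rot [ 0.0009 -0.0002 -0.    ] from [0.5632 0.1343 0.1769]
```

>>> arm_command([
  [[-1,0.5,20],[0,0,0],255],
  [[-1,0.5,38],[0,0,0],255],
  [[-1,0.5,48],[0,0,0],255],
  [[-1,0.5,56],[0,0,0],255],
  [[-1,0.5,61],[0,0,0],255],
  [[-1,0.5,64],[0,0,0],255],
  [[-1,0.5,65],[0,0,0],255],
  [[-1,0.5,65],[0,0,0],255],
  [[-1,0.5,65],[0,0,0],255],
  [[-1,0.5,65],[0,0,0],200],
  [[-1,0.5,65],[0,0,0],140],
  [[-1,0.5,65],[0,0,0],140],
  [[-1,0.5,65],[0,0,0],140],
  [[-1,0.5,50],[0,0,0],140],
  [[-1,0.5,20],[0,0,0],140],
  [[-1,0.5,-20],[0,0,0],140],
  [[-1,0.5,-60],[0,0,0],140],
  [[-1,0.5,-100],[0,0,0],140],
  [[-1,0.5,-120],[0,0,0],140],
  [[-1,0.5,-120],[0,0,0],140],
])

```text
time: 25.23
tcp_pos: [0.5675, 0.1337, 0.3051]
eef_rot: [[-0.096, 0.995, 0.016], [0.995, 0.096, 0.002], [-0.0, 0.016, -1.0]]
contact_force: [-0.2, 1.4, 0.8]
width: 0.454
grip_force: 0.0
```

```bash
python3 -c "
from h import *
survey(['sA','sB'],2)
pick(*CS['sA'],.06)"
```

```text
stack top (array([0.6024, 0.1373]), 1885, np.float64(0.1039749782679188), np.float64(0.002233870795889649))
plane [-0.0129  0.005   0.1029] -6.407055181618937e-05
sA (array([ 0.4487, -0.0563]), 618, np.float64(0.026926576534807123), np.float64(0.0020465264846808518))
sB (array([ 0.5592, -0.0555]), 633, np.float64(0.026858442036080787), np.float64(0.00206195458549279))
tool mm [-178.8 -175.3  202.5] rot [0.0107 0.     0.0001] from [0.5659 0.1335 0.3014]
```

>>> arm_command([
  [[-25,-25,0],[0,0,0],140],
  [[-52,-52,0],[0,0,0],140],
  [[-79,-78,0],[0,0,0],120],
  [[-106,-104,20],[0,0,0],120],
  [[-133,-130,40],[0,0,0],120],
  [[-160,-155,70],[0,0,0],120],
  [[-179,-173,100],[0,0,0],120],
  [[-179,-173,130],[0,0,0],120],
  [[-179,-173,160],[0,0,0],120],
  [[-179,-173,185],[0,0,0],120],
  [[-179,-173,197],[0,0,0],120],
  [[-179,-173,197],[0,0,0],120],
  [[-179,-173,197],[0,0,0],120],
  [[-179,-173,197],[0,0,0],120],
])

```text
time: 26.45
tcp_pos: [0.4093, -0.0615, 0.1]
eef_rot: [[-0.096, 0.995, 0.002], [0.995, 0.096, 0.0], [-0.0, 0.002, -1.0]]
contact_force: [-0.3, 0.8, 0.0]
width: 0.531
grip_force: 0.0
```

```bash
python3 -c "
from h import *
im,P=cloud('wrist'); f=fit(P,*CS['sA']); print(f); print(bot.get_obs()['width']); pick(f[0],.028)"
```

```text
(array([ 0.4469, -0.0572]), 4100, np.float64(0.027024833948805144), np.float64(0.002185903725727728))
0.533529317384734
tool mm [ 0.9 -0.8 63.6] rot [0.0036 0.0008 0.0002] from [ 0.4099 -0.0616  0.1006]
```

>>> arm_command([
  [[1,-0.5,20],[0,0,0],120],
  [[1,-0.5,40],[0,0,0],120],
  [[1,-0.5,54],[0,0,0],120],
  [[1,-0.5,62],[0,0,0],120],
  [[1,-0.5,62],[0,0,0],120],
  [[1,-0.5,62],[0,0,0],120],
  [[1,-0.5,62],[0,0,0],120],
  [[1,-0.5,62],[0,0,0],255],
  [[1,-0.5,62],[0,0,0],255],
  [[1,-0.5,62],[0,0,0],255],
  [[1,-0.5,62],[0,0,0],255],
  [[1,-0.5,62],[0,0,0],255],
  [[1,-0.5,62],[0,0,0],255],
  [[1,-0.5,62],[0,0,0],255],
])

```text
time: 27.67
tcp_pos: [0.4089, -0.0608, 0.0383]
eef_rot: [[-0.096, 0.995, 0.002], [0.995, 0.096, -0.0], [-0.001, 0.002, -1.0]]
contact_force: [-2.0, -1.7, 5.5]
width: 0.078
grip_force: 57.4
```

```bash
python3 -c "
from h import *
o=bot.get_obs(); print(o['width'],o['grip_force'],o['contact_force'])
place(3,.010,(.6015,.137))"
```

```text
0.07786175723173056 57.41871199606976 [-2.0332 -1.7106  5.4664]
tool mm [178.4 172.9 -89.5] rot [0.0023 0.0007 0.0002] from [ 0.4089 -0.0608  0.0383]
```

>>> arm_command([
  [[0,0,-20],[0,0,0],255],
  [[0,0,-60],[0,0,0],255],
  [[0,0,-100],[0,0,0],255],
  [[0,0,-140],[0,0,0],255],
  [[10,10,-175],[0,0,0],255],
  [[30,29,-205],[0,0,0],255],
  [[55,53,-230],[0,0,0],255],
  [[80,77,-240],[0,0,0],255],
  [[105,102,-240],[0,0,0],255],
  [[130,126,-240],[0,0,0],255],
  [[155,150,-240],[0,0,0],255],
  [[172,167,-230],[0,0,0],255],
  [[178,173,-200],[0,0,0],255],
  [[178,173,-170],[0,0,0],255],
  [[178,173,-145],[0,0,0],255],
  [[178,173,-140],[0,0,0],255],
  [[178,173,-140],[0,0,0],255],
  [[178,173,-140],[0,0,0],255],
])

```text
time: 29.17
tcp_pos: [0.5638, 0.1333, 0.1786]
eef_rot: [[-0.096, 0.995, 0.002], [0.995, 0.096, 0.0], [0.0, 0.002, -1.0]]
contact_force: [-0.2, 0.0, -0.9]
width: 0.07
grip_force: 57.5
```

```bash
python3 -c "
from h import *
print(bot.get_obs()['width'])
held(.010); place(3,.010,(.6015,.137))"
```

```text
0.06995427261940122
held (array([0.6015, 0.1375]), 6695, np.float64(0.16693249921402942), np.float64(0.003277446488190436)) tcp [0.5638 0.1333 0.1786] expect [0.6016 0.1369]
tool mm [ 0.2 -1.3 51.9] rot [ 0.0051 -0.0001 -0.0003] from [0.5647 0.1333 0.1799]
```

>>> arm_command([
  [[0,-0.5,15],[0,0,0],255],
  [[0,-0.5,28],[0,0,0],255],
  [[0,-0.5,38],[0,0,0],255],
  [[0,-0.5,45],[0,0,0],255],
  [[0,-0.5,50],[0,0,0],255],
  [[0,-0.5,53],[0,0,0],255],
  [[0,-0.5,53],[0,0,0],255],
  [[0,-0.5,53],[0,0,0],255],
  [[0,-0.5,53],[0,0,0],200],
  [[0,-0.5,53],[0,0,0],140],
  [[0,-0.5,53],[0,0,0],140],
  [[0,-0.5,53],[0,0,0],140],
  [[0,-0.5,40],[0,0,0],140],
  [[0,-0.5,10],[0,0,0],140],
  [[0,-0.5,-30],[0,0,0],140],
  [[0,-0.5,-70],[0,0,0],140],
  [[0,-0.5,-105],[0,0,0],140],
  [[0,-0.5,-120],[0,0,0],140],
  [[0,-0.5,-120],[0,0,0],140],
  [[0,-0.5,-120],[0,0,0],140],
])

```text
time: 30.88
tcp_pos: [0.5634, 0.1333, 0.3001]
eef_rot: [[-0.096, 0.995, 0.005], [0.995, 0.096, 0.0], [-0.0, 0.005, -1.0]]
contact_force: [-0.5, -0.3, -0.9]
width: 0.453
grip_force: 0.0
```

```bash
python3 -c "
from h import *
survey(['sB','sC'],3)
pick(*CS['sB'],.06)"
```

```text
stack top (array([0.6023, 0.1375]), 2106, np.float64(0.11769689004568673), np.float64(0.0022283827207606956))
plane [-0.0183  0.0051  0.1166] -0.0003641563487255528
sB (array([ 0.5594, -0.0555]), 747, np.float64(0.026861292687865024), np.float64(0.002079959614139878))
sC None
tool mm [-188.6  -59.1  200.7] rot [ 0.0013 -0.      0.    ] from [0.5623 0.1332 0.2978]
```

>>> arm_command([
  [[-35,-11,0],[0,0,0],140],
  [[-72,-23,0],[0,0,0],140],
  [[-110,-35,0],[0,0,0],120],
  [[-148,-46,20],[0,0,0],120],
  [[-175,-55,50],[0,0,0],120],
  [[-189,-59,80],[0,0,0],120],
  [[-189,-59,115],[0,0,0],120],
  [[-189,-59,150],[0,0,0],120],
  [[-189,-59,180],[0,0,0],120],
  [[-189,-59,199],[0,0,0],120],
  [[-189,-59,199],[0,0,0],120],
  [[-189,-59,199],[0,0,0],120],
  [[-189,-59,199],[0,0,0],120],
])

```text
time: 32.02
tcp_pos: [0.5227, -0.0605, 0.0992]
eef_rot: [[-0.096, 0.995, 0.002], [0.995, 0.096, 0.0], [0.0, 0.002, -1.0]]
contact_force: [0.3, 0.1, 0.1]
width: 0.526
grip_force: 0.0
```

```bash
python3 -c "
from h import *
im,P=cloud('wrist'); f=fit(P,*CS['sB']); print(f); print(bot.get_obs()['width']); pick(f[0],.028)"
```

```text
(array([ 0.5587, -0.0564]), 4125, np.float64(0.027019446298629513), np.float64(0.0021762062302680056))
0.5330510805532512
tool mm [ 1.  -2.6 63.2] rot [0.0039 0.0008 0.0002] from [ 0.5235 -0.0607  0.1002]
```

>>> arm_command([
  [[1,-2,20],[0,0,0],120],
  [[1,-2,40],[0,0,0],120],
  [[1,-2,54],[0,0,0],120],
  [[1,-2,62],[0,0,0],120],
  [[1,-2,62],[0,0,0],120],
  [[1,-2,62],[0,0,0],120],
  [[1,-2,62],[0,0,0],120],
  [[1,-2,62],[0,0,0],255],
  [[1,-2,62],[0,0,0],255],
  [[1,-2,62],[0,0,0],255],
  [[1,-2,62],[0,0,0],255],
  [[1,-2,62],[0,0,0],255],
  [[1,-2,62],[0,0,0],255],
  [[1,-2,62],[0,0,0],255],
])

```text
time: 33.23
tcp_pos: [0.521, -0.0601, 0.0376]
eef_rot: [[-0.096, 0.995, 0.003], [0.995, 0.096, -0.0], [-0.001, 0.003, -1.0]]
contact_force: [-1.9, -0.9, 5.4]
width: 0.076
grip_force: 56.9
```

```bash
python3 -c "
from h import *
o=bot.get_obs(); print(o['width'],o['grip_force'],o['contact_force'])
place(4,.010,(.6015,.137))"
```

```text
0.07607106238863304 56.87320123513928 [-1.9197 -0.8753  5.4433]
tool mm [ 188.4   61.3 -104.3] rot [0.0026 0.0006 0.0001] from [ 0.521  -0.0601  0.0376]
```

>>> arm_command([
  [[0,0,-20],[0,0,0],255],
  [[0,0,-60],[0,0,0],255],
  [[0,0,-100],[0,0,0],255],
  [[0,0,-140],[0,0,0],255],
  [[5,2,-175],[0,0,0],255],
  [[20,7,-210],[0,0,0],255],
  [[45,15,-240],[0,0,0],255],
  [[78,25,-250],[0,0,0],255],
  [[112,36,-250],[0,0,0],255],
  [[146,47,-250],[0,0,0],255],
  [[174,56,-250],[0,0,0],255],
  [[188,61,-235],[0,0,0],255],
  [[188,61,-205],[0,0,0],255],
  [[188,61,-175],[0,0,0],255],
  [[188,61,-157],[0,0,0],255],
  [[188,61,-154],[0,0,0],255],
  [[188,61,-154],[0,0,0],255],
  [[188,61,-154],[0,0,0],255],
])

```text
time: 34.73
tcp_pos: [0.5635, 0.1332, 0.1918]
eef_rot: [[-0.096, 0.995, 0.003], [0.995, 0.096, 0.0], [0.0, 0.003, -1.0]]
contact_force: [-1.1, -0.3, -1.7]
width: 0.08
grip_force: 56.6
```

```bash
python3 -c "
from h import *
print(bot.get_obs()['width'])
held(.010); place(4,.010,(.6015,.137))"
```

```text
0.07997959444287901
held (array([0.6012, 0.1375]), 6912, np.float64(0.18076934477032325), np.float64(0.00333834595975361)) tcp [0.5635 0.1332 0.1918] expect [0.6013 0.1369]
tool mm [ 0.1 -0.8 50.8] rot [ 0.005  -0.0001 -0.0002] from [0.5642 0.1333 0.1928]
```

>>> arm_command([
  [[0,-0.5,15],[0,0,0],255],
  [[0,-0.5,28],[0,0,0],255],
  [[0,-0.5,38],[0,0,0],255],
  [[0,-0.5,45],[0,0,0],255],
  [[0,-0.5,50],[0,0,0],255],
  [[0,-0.5,52],[0,0,0],255],
  [[0,-0.5,52],[0,0,0],255],
  [[0,-0.5,52],[0,0,0],255],
  [[0,-0.5,52],[0,0,0],200],
  [[0,-0.5,52],[0,0,0],140],
  [[0,-0.5,52],[0,0,0],140],
  [[0,-0.5,52],[0,0,0],140],
  [[0,-0.5,40],[0,0,0],140],
  [[0,-0.5,10],[0,0,0],140],
  [[0,-0.5,-30],[0,0,0],140],
  [[0,-0.5,-70],[0,0,0],140],
  [[0,-0.5,-105],[0,0,0],140],
  [[0,-0.5,-120],[0,0,0],140],
  [[0,-0.5,-120],[0,0,0],140],
  [[0,-0.5,-120],[0,0,0],140],
])

```text
time: 36.45
tcp_pos: [0.5628, 0.1332, 0.313]
eef_rot: [[-0.096, 0.995, 0.005], [0.995, 0.096, 0.001], [-0.0, 0.005, -1.0]]
contact_force: [0.3, -0.9, -0.9]
width: 0.453
grip_force: 0.0
```

```bash
python3 -c "
from h import *
survey([],4)
go([.53,-.13,.30])"
```

```text
stack top (array([0.6017, 0.1374]), 2130, np.float64(0.13159013677994183), np.float64(0.002249197660073587))
plane [-0.0091  0.0026  0.1308] -0.00035861266156483884
tool mm [-258.8  -56.9   10.7] rot [ 0.0013  0.     -0.    ] from [0.5618 0.1331 0.3108]
```

>>> arm_command([
  [[-40,-9,0],[0,0,0],140],
  [[-80,-18,0],[0,0,0],140],
  [[-120,-27,0],[0,0,0],140],
  [[-160,-36,0],[0,0,0],140],
  [[-200,-45,0],[0,0,0],140],
  [[-235,-52,5],[0,0,0],140],
  [[-259,-57,11],[0,0,0],140],
  [[-259,-57,11],[0,0,0],140],
  [[-259,-57,11],[0,0,0],140],
  [[-259,-57,11],[0,0,0],140],
  [[-259,-57,11],[0,0,0],140],
])

```text
time: 37.42
tcp_pos: [0.5302, -0.1289, 0.2992]
eef_rot: [[-0.097, 0.995, 0.0], [0.995, 0.097, 0.001], [0.001, 0.001, -1.0]]
contact_force: [-0.0, -0.8, 1.1]
width: 0.45
grip_force: 0.0
```

```bash
python3 -c "
from h import *
im,P=cloud('wrist'); cv2.imwrite('pics/w6.png',im[100:400]); np.save('W6.npy',P)
print(fit(P,(.552,-.23),.028))
A=P.reshape(-1,3)
s=A[(abs(A[:,2]-.05)<.012)&(abs(A[:,0]-.57)<.1)&(A[:,1]<-.2)&(A[:,1]>-.27)]; print(s.min(0),s.max(0))
for x in np.arange(.5,.66,.02):
  q=A[(abs(A[:,0]-x)<.01)&(A[:,1]<-.18)&(A[:,1]>-.30)]; print(round(x,2),[(y,round(float(np.median(z)),3)) for y in np.arange(-18,-30,-1) for z in [q[abs(q[:,1]*100-y)<.5][:,2]] if len(z)])
print(pose())"
```

```text
(array([ 0.5536, -0.23  ]), 882, np.float64(0.02693253994577513), np.float64(0.002181325358759621))
[ 0.5449 -0.2697  0.038 ] [ 0.6569 -0.2187  0.0552]
0.5 [(np.int64(-18), 0.0), (np.int64(-19), -0.0), (np.int64(-20), -0.0), (np.int64(-21), -0.0), (np.int64(-22), -0.0), (np.int64(-23), 0.0), (np.int64(-24), -0.0), (np.int64(-25), 0.0), (np.int64(-26), 0.0), (np.int64(-27), -0.0), (np.int64(-28), 0.0), (np.int64(-29), 0.016)]
0.52 [(np.int64(-18), -0.0), (np.int64(-19), 0.0), (np.int64(-20), 0.0), (np.int64(-21), 0.017), (np.int64(-22), 0.016), (np.int64(-23), 0.017), (np.int64(-24), 0.017), (np.int64(-25), 0.024), (np.int64(-26), 0.025), (np.int64(-27), 0.0), (np.int64(-28), -0.0), (np.int64(-29), 0.006)]
0.54 [(np.int64(-18), 0.0), (np.int64(-19), 0.001), (np.int64(-20), 0.022), (np.int64(-21), 0.008), (np.int64(-22), 0.005), (np.int64(-23), 0.005), (np.int64(-24), 0.005), (np.int64(-25), 0.009), (np.int64(-26), 0.021), (np.int64(-27), 0.042), (np.int64(-28), 0.046), (np.int64(-29), 0.0)]
0.56 [(np.int64(-18), -0.0), (np.int64(-19), 0.001), (np.int64(-20), 0.016), (np.int64(-21), 0.
[... 856 characters left out ...]
), 0.04), (np.int64(-23), 0.051), (np.int64(-24), 0.053)]
0.64 [(np.int64(-18), 0.0), (np.int64(-19), 0.0), (np.int64(-20), -0.0), (np.int64(-21), -0.0), (np.int64(-22), 0.04), (np.int64(-23), 0.052), (np.int64(-24), 0.048), (np.int64(-25), 0.047), (np.int64(-26), 0.041), (np.int64(-27), 0.0)]
0.66 [(np.int64(-18), 0.0), (np.int64(-19), 0.0), (np.int64(-20), 0.0), (np.int64(-21), -0.0), (np.int64(-22), 0.0), (np.int64(-23), 0.0), (np.int64(-24), 0.048), (np.int64(-25), 0.048), (np.int64(-26), 0.048), (np.int64(-27), 0.001), (np.int64(-28), 0.048)]
(array([ 0.5304, -0.1288,  0.2996]), array([[-0.0977,  0.9952,  0.0013],
       [ 0.9952,  0.0977,  0.0009],
       [ 0.0007,  0.0013, -1.    ]]))
```

View pics/w6.png

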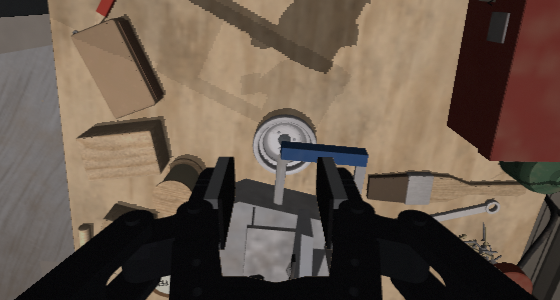

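The last shallow reflector is at picture position (283,140), with the blue handle (282–367, 145–160) over its right part. I pinch its -x side with a narrow opening, then drag it out toward +y.

```bash
python3 -c "
from h import *
pick((.5536,-.230),.028,.045)"
```

```text
tool mm [-103.1  -24.9  217.5] rot [ 0.0013 -0.0007  0.0019] from [ 0.5304 -0.1288  0.2996]
```

>>> arm_command([
  [[-30,-8,30],[0,0,0],170],
  [[-60,-15,60],[0,0,0],195],
  [[-90,-22,90],[0,0,0],195],
  [[-103,-26,120],[0,0,0],195],
  [[-103,-26,150],[0,0,0],195],
  [[-103,-26,180],[0,0,0],195],
  [[-103,-26,205],[0,0,0],195],
  [[-103,-26,218],[0,0,0],195],
  [[-103,-26,218],[0,0,0],195],
  [[-103,-26,218],[0,0,0],195],
  [[-103,-26,218],[0,0,0],195],
  [[-103,-26,218],[0,0,0],195],
])

```text
time: 38.47
tcp_pos: [0.5164, -0.2355, 0.0841]
eef_rot: [[-0.097, 0.995, 0.005], [0.995, 0.097, -0.002], [-0.003, 0.005, -1.0]]
contact_force: [-0.0, -0.1, -0.1]
width: 0.234
grip_force: 0.0
```

```bash
python3 -c "
from h import *
im,P=cloud('wrist'); cv2.imwrite('pics/w7.png',im); f=fit(P,(.5536,-.23),.028); print(f,bot.get_obs()['width']); pick((.5536,-.230),.028)"
```

```text
(array([ 0.5529, -0.2305]), 4019, np.float64(0.027047120416785198), np.float64(0.002223743309222744)) 0.2375670025949972
tool mm [ 2.1 -0.4 47. ] rot [0.0051 0.0024 0.0007] from [ 0.5163 -0.2356  0.084 ]
```

View pics/w7.png

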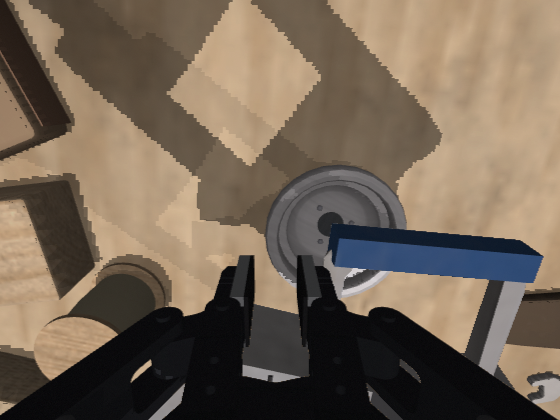

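The pads at (275,280) straddle the rim's -x side, with the handle's left end at (335,245) just clear. I descend.

>>> arm_command([
  [[2,-1,12],[0,0,0],195],
  [[2,-1,24],[0,0,0],195],
  [[2,-1,34],[0,0,0],195],
  [[2,-1,42],[0,0,0],195],
  [[2,-1,46],[0,0,0],195],
  [[2,-1,46],[0,0,0],195],
  [[2,-1,46],[0,0,0],195],
  [[2,-1,46],[0,0,0],255],
  [[2,-1,46],[0,0,0],255],
  [[2,-1,46],[0,0,0],255],
  [[2,-1,46],[0,0,0],255],
  [[2,-1,46],[0,0,0],255],
])

```text
time: 39.52
tcp_pos: [0.5135, -0.2331, 0.0357]
eef_rot: [[-0.096, 0.995, 0.002], [0.995, 0.096, 0.0], [0.0, 0.002, -1.0]]
contact_force: [0.1, -0.1, -1.0]
width: 0.087
grip_force: 57.2
```

>>> arm_command([
  [[0,0,-2],[0,0,0],255],
  [[0,-8,-2],[0,0,0],255],
  [[8,-16,-2],[0,0,0],255],
  [[20,-22,-2],[0,0,0],255],
  [[35,-25,-2],[0,0,0],255],
  [[50,-25,-2],[0,0,0],255],
  [[65,-25,-2],[0,0,0],255],
  [[75,-25,-2],[0,0,0],255],
  [[75,-25,-15],[0,0,0],255],
  [[75,-25,-40],[0,0,0],255],
  [[75,-25,-70],[0,0,0],255],
  [[75,-25,-70],[0,0,0],255],
  [[75,-25,-70],[0,0,0],255],
])

```text
time: 40.6
tcp_pos: [0.4836, -0.1612, 0.1082]
eef_rot: [[-0.097, 0.995, 0.007], [0.995, 0.097, -0.003], [-0.003, 0.007, -1.0]]
contact_force: [-0.1, -0.5, -2.6]
width: 0.082
grip_force: 57.4
```

```bash
python3 -c "
from h import *
print(bot.get_obs()['width'],bot.get_obs()['contact_force'])
held(.009); place(5,.009,(.6015,.137))"
```

```text
0.08172224417160551 [-0.0953 -0.5351 -2.5515]
held (array([ 0.5211, -0.1572]), 7431, np.float64(0.09955080428366231), np.float64(0.0033582574185657393)) tcp [ 0.4836 -0.1612  0.1082] expect [ 0.5214 -0.1575]
tool mm [284.5 109.9 -48.5] rot [0.0032 0.0009 0.0009] from [ 0.482  -0.1605  0.1064]
```

>>> arm_command([
  [[0,0,-40],[0,0,0],255],
  [[0,0,-80],[0,0,0],255],
  [[20,8,-115],[0,0,0],255],
  [[50,19,-145],[0,0,0],255],
  [[82,32,-170],[0,0,0],255],
  [[118,45,-185],[0,0,0],255],
  [[154,59,-185],[0,0,0],255],
  [[190,73,-185],[0,0,0],255],
  [[226,87,-185],[0,0,0],255],
  [[260,101,-185],[0,0,0],255],
  [[280,108,-175],[0,0,0],255],
  [[284,110,-150],[0,0,0],255],
  [[284,110,-120],[0,0,0],255],
  [[284,110,-100],[0,0,0],255],
  [[284,110,-98],[0,0,0],255],
  [[284,110,-98],[0,0,0],255],
  [[284,110,-98],[0,0,0],255],
])

```text
time: 42.07
tcp_pos: [0.5637, 0.1323, 0.2041]
eef_rot: [[-0.096, 0.995, 0.002], [0.995, 0.096, 0.0], [0.0, 0.002, -1.0]]
contact_force: [-0.3, -0.7, -0.9]
width: 0.088
grip_force: 57.6
```

```bash
python3 -c "
from h import *
print(bot.get_obs()['width'],bot.get_obs()['contact_force'])
held(.009); place(5,.009,(.6015,.137))"
```

```text
0.08828930438719368 [-0.3454 -0.6587 -0.9194]
held (array([0.6013, 0.1363]), 7351, np.float64(0.19513945271715813), np.float64(0.003412395017822365)) tcp [0.5637 0.1323 0.2041] expect [0.6015 0.1359]
tool mm [ 1.2 -0.9 50.3] rot [ 0.0041  0.     -0.0003] from [0.5645 0.1322 0.2053]
```

>>> arm_command([
  [[1,-0.5,15],[0,0,0],255],
  [[1,-0.5,28],[0,0,0],255],
  [[1,-0.5,38],[0,0,0],255],
  [[1,-0.5,45],[0,0,0],255],
  [[1,-0.5,50],[0,0,0],255],
  [[1,-0.5,52],[0,0,0],255],
  [[1,-0.5,52],[0,0,0],255],
  [[1,-0.5,52],[0,0,0],255],
  [[1,-0.5,52],[0,0,0],200],
  [[1,-0.5,52],[0,0,0],140],
  [[1,-0.5,52],[0,0,0],140],
  [[1,-0.5,52],[0,0,0],140],
  [[1,-0.5,40],[0,0,0],140],
  [[1,-0.5,10],[0,0,0],140],
  [[1,-0.5,-30],[0,0,0],140],
  [[1,-0.5,-70],[0,0,0],140],
  [[1,-0.5,-105],[0,0,0],140],
  [[1,-0.5,-120],[0,0,0],140],
  [[1,-0.5,-120],[0,0,0],140],
  [[1,-0.5,-120],[0,0,0],140],
])

```text
time: 43.78
tcp_pos: [0.5633, 0.1333, 0.3261]
eef_rot: [[-0.096, 0.995, 0.006], [0.995, 0.096, 0.0], [-0.0, 0.006, -1.0]]
contact_force: [0.4, -0.3, -0.7]
width: 0.449
grip_force: 0.0
```

```bash
python3 -c "
from h import *
im,P=survey([],5); cv2.imwrite('pics/w8.png',im)
for c in ('wrist','scene'):
  if c=='scene': imaging.grab_frame(c)
  for n in ('keeper_knob','keeper_hinge','plug','socket'): print(c,n,[(np.round(r['point'],4),round(r['score'],2)) for r in nets.place_of(n,c)][:2])
go([.724,.038,.25])"
```

```text
stack top (array([0.6022, 0.1372]), 2133, np.float64(0.14560119378378944), np.float64(0.002238813298337242))
plane [-0.0154  0.0031  0.1445] -0.00047535427071418446
wrist keeper_knob [(array([0.7218, 0.0448, 0.1979]), 0.75)]
wrist keeper_hinge [(array([0.6085, 0.0387, 0.1671]), 0.59)]
wrist plug []
wrist socket [(array([0.5928, 0.2401, 0.1588]), 0.95)]
scene keeper_knob [(array([0.7195, 0.0424, 0.1981]), 0.94)]
scene keeper_hinge [(array([0.6081, 0.038 , 0.1619]), 0.86)]
scene plug [(array([ 0.5177,  0.4082, -0.0007]), 0.75)]
scene socket []
tool mm [-110.2  151.5   73.6] rot [ 0.0008 -0.     -0.    ] from [0.5625 0.1332 0.3235]
```

View pics/w8.png

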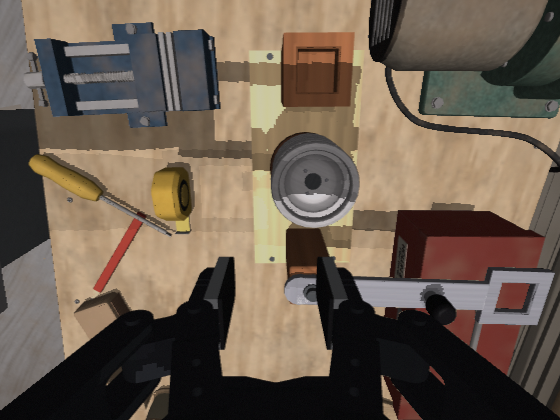

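The stack is level with all six reflectors nested at (315,180). The knob is at (435,305) and the socket at (318,70). I grasp the knob.

>>> arm_command([
  [[-26,37,10],[0,0,0],80],
  [[-52,74,20],[0,0,0],0],
  [[-79,112,40],[0,0,0],0],
  [[-106,150,60],[0,0,0],0],
  [[-106,150,75],[0,0,0],0],
  [[-106,150,75],[0,0,0],0],
  [[-106,150,75],[0,0,0],0],
  [[-106,150,95],[0,0,0],0],
  [[-106,150,112],[0,0,0],0],
  [[-106,150,125],[0,0,0],0],
  [[-106,150,127],[0,0,0],0],
  [[-106,150,127],[0,0,0],0],
  [[-106,150,127],[0,0,0],255],
  [[-106,150,127],[0,0,0],255],
  [[-106,150,127],[0,0,0],255],
  [[-106,150,127],[0,0,0],255],
  [[-106,150,127],[0,0,0],255],
  [[-106,150,127],[0,0,0],255],
  [[-106,150,127],[0,0,0],255],
], grip_force=25)

```text
time: 45.87
tcp_pos: [0.7241, 0.0421, 0.1985]
eef_rot: [[-0.096, 0.995, 0.007], [0.995, 0.096, 0.0], [-0.0, 0.007, -1.0]]
contact_force: [4.2, 1.6, 0.0]
width: 0.244
grip_force: 27.7
```

>>> arm_command([
  [[15,0,0],[0,0,0],255],
  [[31,-2,0],[0,0,0],255],
  [[46,-7,0],[0,0,0],255],
  [[61,-13,0],[0,0,0],255],
  [[75,-22,0],[0,0,0],255],
  [[87,-32,0],[0,0,0],255],
  [[98,-44,0],[0,0,0],255],
  [[107,-58,0],[0,0,0],255],
  [[114,-72,0],[0,0,0],255],
  [[118,-87,0],[0,0,0],255],
  [[120,-101,0],[0,0,0],255],
  [[120,-110,0],[0,0,0],255],
  [[120,-115,0],[0,0,0],255],
  [[120,-118,0],[0,0,0],255],
  [[120,-120,0],[0,0,0],255],
  [[120,-121,0],[0,0,0],255],
  [[120,-121,0],[0,0,0],255],
  [[120,-121,0],[0,0,0],255],
])

```text
time: 47.37
tcp_pos: [0.5963, 0.1587, 0.1985]
eef_rot: [[-0.098, 0.995, 0.019], [0.995, 0.098, 0.017], [0.016, 0.02, -1.0]]
contact_force: [19.7, 23.3, -10.7]
width: 0.238
grip_force: 41.0
```

>>> arm_command([
  [[0,3,0],[0,0,0],255],
  [[0,3,0],[0,0,0],150],
  [[0,3,0],[0,0,0],100],
  [[0,3,0],[0,0,0],100],
  [[0,3,-20],[0,0,0],100],
  [[0,3,-60],[0,0,0],100],
  [[0,3,-100],[0,0,0],100],
  [[0,3,-140],[0,0,0],100],
  [[0,3,-180],[0,0,0],100],
  [[0,3,-220],[0,0,0],100],
  [[0,3,-220],[0,0,0],100],
  [[0,3,-220],[0,0,0],100],
  [[0,3,-220],[0,0,0],100],
])

```text
time: 48.45
tcp_pos: [0.5926, 0.1495, 0.4166]
eef_rot: [[-0.095, 0.995, 0.001], [0.995, 0.095, -0.0], [-0.0, 0.001, -1.0]]
contact_force: [0.4, 0.7, -0.3]
width: 0.607
grip_force: 0.0
```

```bash
python3 -c "
from h import *
p,R=pose();print(p)
im,P=cloud('wrist'); cv2.imwrite('pics/w9.png',im); np.save('W9.npy',P); A=P.reshape(-1,3)
for n in ('keeper_knob','keeper_hinge','plug','socket'): print(n,[(np.round(r['point'],4),round(r['score'],2)) for r in nets.place_of(n,'wrist')][:2])
b=A[(abs(A[:,2]-.166)<.004)&(A[:,1]>.03)&(A[:,1]<.30)&(abs(A[:,0]-.6)<.06)]
bb=b[b[:,1]<.19]; v=np.linalg.svd(bb[:,:2]-bb[:,:2].mean(0),full_matrices=False)[2][0]; print('bar deg',np.degrees(np.arctan(v[0]/v[1])),bb.mean(0))
pl=b[b[:,1]>.21]; print('plate',cv2.minAreaRect(pl[:,:2].astype('f')*1000), pl.mean(0))"
```

```text
[0.5926 0.1495 0.4166]
keeper_knob [(array([0.5957, 0.15  , 0.2003]), 0.75)]
keeper_hinge [(array([ 0.3389, -0.1498,  0.0013]), 0.72), (array([0.6096, 0.0366, 0.1626]), 0.71)]
plug [(array([0.5941, 0.1489, 0.2024]), 0.6)]
socket [(array([0.5899, 0.2369, 0.1574]), 0.62)]
bar deg -6.085372410018357 [0.6028 0.1131 0.166 ]
plate ((590.065673828125, 236.6774444580078), (59.97989273071289, 58.747779846191406), 5.1912431716918945) [0.5906 0.2399 0.1659]
```

View pics/w9.png

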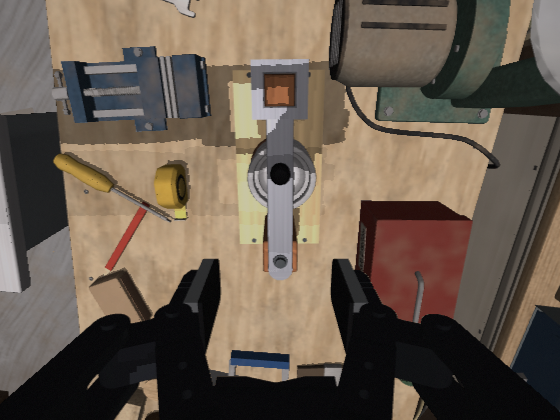

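The keeper is closed at its stop, and the eye at (280,90) is centred over the socket. Next is the plug.

>>> arm_command([
  [[37,-11,0],[0,0,0],0],
  [[74,-23,10],[0,0,0],0],
  [[111,-34,30],[0,0,0],0],
  [[148,-46,60],[0,0,0],0],
  [[186,-57,90],[0,0,0],0],
  [[186,-57,116],[0,0,0],0],
  [[186,-57,116],[0,0,0],0],
  [[186,-57,116],[0,0,0],0],
  [[186,-57,116],[0,0,0],0],
])

```text
time: 49.45
tcp_pos: [0.5195, 0.3294, 0.302]
eef_rot: [[-0.095, 0.995, 0.003], [0.995, 0.095, -0.0], [-0.0, 0.003, -1.0]]
contact_force: [-0.9, 1.0, 0.4]
width: 1.002
grip_force: 0.0
```

```bash
python3 -c "
from h import *
im,P=cloud('wrist'); cv2.imwrite('pics/w10.png',im); np.save('W10.npy',P); A=P.reshape(-1,3)
print('plug',[(np.round(r['point'],4),round(r['score'],2)) for r in nets.place_of('plug','wrist')][:2])
s=A[np.hypot(A[:,0]-.518,A[:,1]-.406)<.05]
for lo,hi in ((.026,.036),(.046,.056)):
  q=s[(s[:,2]>lo)&(s[:,2]<hi)]; print(lo,len(q),cv2.minAreaRect(q[:,:2].astype('f')*1000) if len(q)>5 else '',np.median(q,0))
"
```

```text
plug [(array([ 0.5226,  0.4046, -0.0005]), 0.56)]
0.026 1119 ((521.9358520507812, 404.66583251953125), (45.927616119384766, 45.895511627197266), 83.1092300415039) [0.5218 0.4125 0.031 ]
0.046 629 ((521.9099731445312, 404.5976257324219), (15.917159080505371, 43.59226608276367), 83.21601104736328) [0.5218 0.4047 0.0507]
```

View pics/w10.png

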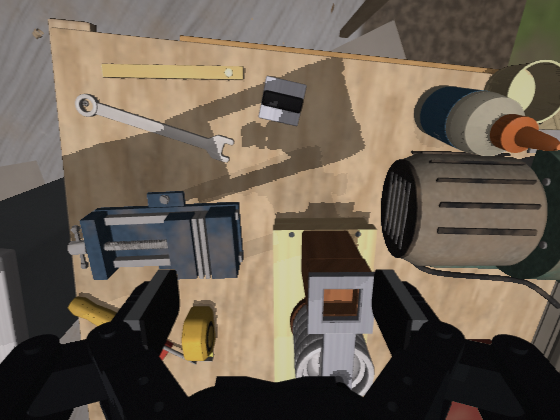

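The plug is at (283,100), its bar along x with yaw about -7°. I hover over it with the jaws turned.

>>> arm_command([
  [[20,2,10],[0,0,-0.12],60],
  [[40,5,20],[0,0,-0.24],60],
  [[60,8,40],[0,0,-0.36],60],
  [[75,10,60],[0,0,-0.48],60],
  [[75,10,80],[0,0,-0.6],60],
  [[75,10,100],[0,0,-0.72],60],
  [[75,10,120],[0,0,-0.84],60],
  [[75,10,140],[0,0,-0.96],60],
  [[75,10,160],[0,0,-1.08],60],
  [[75,10,180],[0,0,-1.2],60],
  [[75,10,190],[0,0,-1.3],60],
  [[75,10,190],[0,0,-1.356],60],
  [[75,10,190],[0,0,-1.356],60],
  [[75,10,190],[0,0,-1.356],60],
  [[75,10,190],[0,0,-1.356],60],
])

```text
time: 50.8
tcp_pos: [0.5238, 0.4057, 0.1133]
eef_rot: [[-0.993, 0.121, 0.005], [0.121, 0.993, 0.002], [-0.005, 0.003, -1.0]]
contact_force: [0.9, -0.4, -0.8]
width: 0.766
grip_force: 0.0
```

```bash
python3 -c "
from h import *
print(bot.get_obs()['joints'])
im,P=cloud('wrist'); A=P.reshape(-1,3)
s=A[np.hypot(A[:,0]-.522,A[:,1]-.405)<.04]
for lo,hi in ((.026,.036),(.046,.056)):
  q=s[(s[:,2]>lo)&(s[:,2]<hi)]; print(lo,len(q),cv2.minAreaRect(q[:,:2].astype('f')*1000) if len(q)>5 else '',np.median(q,0))
go([.522,.4046,.052],83.2)
"
```

```text
[ 30.3035  29.4344  81.7957  -0.0567  68.4362 -52.7289]
0.026 3055 ((521.5330200195312, 404.7832946777344), (46.06748962402344, 46.5753173828125), 83.49516296386719) [0.5187 0.4084 0.0309]
0.046 1774 ((521.1146240234375, 404.6470947265625), (15.619296073913574, 43.716373443603516), 83.70033264160156) [0.5192 0.405  0.0507]
tool mm [ 1.6 -1.4 61.1] rot [ 0.0025  0.0048 -0.002 ] from [0.5235 0.4057 0.1131]
```

>>> arm_command([
  [[1.5,-1,20],[0,0,0],60],
  [[1.5,-1,40],[0,0,0],60],
  [[1.5,-1,52],[0,0,0],60],
  [[1.5,-1,59],[0,0,0],60],
  [[1.5,-1,59],[0,0,0],60],
  [[1.5,-1,59],[0,0,0],60],
  [[1.5,-1,59],[0,0,0],255],
  [[1.5,-1,59],[0,0,0],255],
  [[1.5,-1,59],[0,0,0],255],
  [[1.5,-1,59],[0,0,0],255],
  [[1.5,-1,59],[0,0,0],255],
  [[1.5,-1,59],[0,0,0],255],
  [[1.5,-1,59],[0,0,0],255],
], grip_force=80)

```text
time: 51.93
tcp_pos: [0.5211, 0.4052, 0.0533]
eef_rot: [[-0.993, 0.118, 0.004], [0.118, 0.993, 0.001], [-0.004, 0.002, -1.0]]
contact_force: [0.6, -0.3, 5.5]
width: 0.163
grip_force: 80.2
```

```bash
python3 -c "
from h import *
o=bot.get_obs(); print(o['contact_force'],o['width'],o['grip_force'],o['torque'])
go([.590,.237,.30],95.7)
"
```

```text
[ 0.5635 -0.2941  5.5179] 0.16333961445079687 80.23268222808838 [-0.0615  0.0097 -0.0227]
tool mm [ -89.2 -158.4 -246.6] rot [ 0.0012  0.0038 -0.2182] from [0.5211 0.4052 0.0533]
```

>>> arm_command([
  [[0,0,-25],[0,0,0],255],
  [[0,0,-65],[0,0,0],255],
  [[0,0,-105],[0,0,0],255],
  [[0,0,-145],[0,0,0],255],
  [[-5,-10,-180],[0,0,0],255],
  [[-17,-30,-205],[0,0,-0.04],255],
  [[-34,-60,-205],[0,0,-0.08],255],
  [[-51,-92,-205],[0,0,-0.12],255],
  [[-68,-122,-205],[0,0,-0.16],255],
  [[-82,-146,-205],[0,0,-0.2],255],
  [[-89,-158,-205],[0,0,-0.218],255],
  [[-89,-158,-200],[0,0,-0.218],255],
  [[-89,-158,-195],[0,0,-0.218],255],
  [[-89,-158,-195],[0,0,-0.218],255],
  [[-89,-158,-195],[0,0,-0.218],255],
])

```text
time: 53.18
tcp_pos: [0.5883, 0.2383, 0.2457]
eef_rot: [[-0.995, -0.1, -0.001], [-0.1, 0.995, -0.0], [0.001, 0.0, -1.0]]
contact_force: [-0.0, 1.0, -1.0]
width: 0.162
grip_force: 79.5
```

```bash
python3 -c "
from h import *
o=bot.get_obs(); print(o['contact_force'],o['width'],o['grip_force'],o['joints'])
p,R=pose(); im,P=cloud('wrist'); cv2.imwrite('pics/w11.png',im); A=P.reshape(-1,3); print(p)
for lo,hi in ((p[2]-.026,p[2]-.018),(p[2]-.005,p[2]+.003)):
  q=A[(np.hypot(A[:,0]-p[0],A[:,1]-p[1])<.036)&(A[:,2]>lo)&(A[:,2]<hi)]; print(len(q),cv2.minAreaRect(q[:,:2].astype('f')*1000) if len(q)>5 else '')
b=A[(abs(A[:,2]-.166)<.004)&(A[:,1]>.2)&(A[:,1]<.28)&(abs(A[:,0]-.59)<.05)]; print('plate',len(b),cv2.minAreaRect(b[:,:2].astype('f')*1000))
go([.590,.2368,.193],95.7)
"
```

```text
[-0.0495  1.0305 -1.0348] 0.16219134512239453 79.53586935997009 [ 14.2406  19.2305  79.5913   0.0106  81.2314 -81.5223]
[0.5883 0.2383 0.2457]
2654 ((577.970458984375, 236.8509063720703), (25.60480499267578, 46.371707916259766), 4.829129695892334)
3637 ((588.4724731445312, 238.073974609375), (40.21168899536133, 38.320133209228516), 48.17905044555664)
plate 3362 ((586.66845703125, 231.99264526367188), (53.50438690185547, 67.75521850585938), 5.831568717956543)
tool mm [-1.2 -1.8 53.4] rot [0.0001 0.0003 0.0014] from [0.5887 0.2384 0.2464]
```

View pics/w11.png

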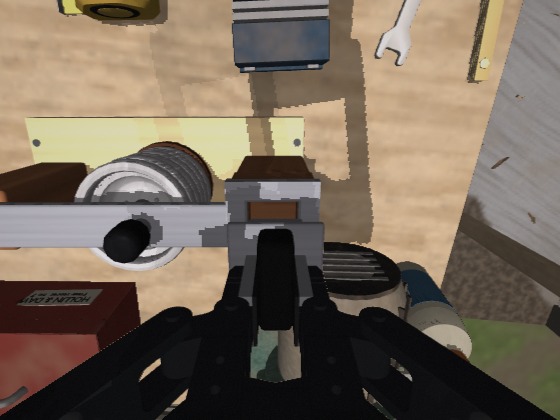

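The plug is held upright above the eye, which shows at (272,212), and the flange is at (275,240). I lower it gently into the eye.

>>> arm_command([
  [[-1,-1.5,10],[0,0,0],255],
  [[-1,-1.5,18],[0,0,0],255],
  [[-1,-1.5,22],[0,0,0],255],
  [[-1,-1.5,25],[0,0,0],255],
  [[-1,-1.5,28],[0,0,0],255],
  [[-1,-1.5,31],[0,0,0],255],
  [[-1,-1.5,31],[0,0,0],255],
  [[-1,-1.5,31],[0,0,0],255],
  [[-1,-1.5,31],[0,0,0],255],
])

```text
time: 53.98
tcp_pos: [0.5911, 0.2359, 0.2166]
eef_rot: [[-0.995, -0.099, 0.003], [-0.099, 0.995, 0.0], [-0.003, 0.0, -1.0]]
contact_force: [-0.2, -0.2, -1.2]
width: 0.167
grip_force: 79.5
```

>>> arm_command([
  [[0,0,3],[0,0,0],255],
  [[0,0,6],[0,0,0],255],
  [[0,0,9],[0,0,0],255],
  [[0,0,12],[0,0,0],255],
  [[0,0,14],[0,0,0],255],
  [[0,0,16],[0,0,0],255],
  [[0,0,18],[0,0,0],255],
  [[0,0,20],[0,0,0],255],
  [[0,0,22],[0,0,0],255],
  [[0,0,22],[0,0,0],255],
  [[0,0,22],[0,0,0],255],
])

```text
time: 54.9
tcp_pos: [0.6028, 0.2365, 0.2129]
eef_rot: [[-0.994, -0.098, 0.037], [-0.098, 0.995, 0.004], [-0.038, 0.001, -0.999]]
contact_force: [-1.5, -4.5, 39.5]
width: 0.164
grip_force: 85.3
```

>>> arm_command([
  [[0,0,8],[0,0,0],255],
  [[0,0,-2],[0,0,0],255],
  [[0,0,-10],[0,0,0],255],
  [[0,0,-20],[0,0,0],255],
  [[0,0,-28],[0,0,0],255],
  [[0,0,-28],[0,0,0],255],
  [[0,0,-28],[0,0,0],255],
  [[0,0,-28],[0,0,0],255],
])

```text
time: 55.57
tcp_pos: [0.59, 0.2358, 0.2206]
eef_rot: [[-0.995, -0.099, -0.001], [-0.099, 0.995, -0.001], [0.001, -0.0, -1.0]]
contact_force: [-0.2, -0.5, -2.2]
width: 0.166
grip_force: 85.4
```

```bash
cat >> h.py <<'E'
def lookplug(name):
    o=bot.get_obs(); print(o['contact_force'],o['width'])
    p,R=pose(); im,P=cloud('wrist'); cv2.imwrite(name,im); A=P.reshape(-1,3); print(p,R[:,2])
    np.save('WP.npy',P)
    B=np.abs((A-p)@R)  # tool coords
    T=(A-p)@R
    # flange top at ~ +21 mm below tcp
    q=T[(abs(T[:,2]-.021)<.006)&(abs(T[:,0])<.036)&(abs(T[:,1])<.036)]
    print('flange tool', len(q), q.min(0),q.max(0), cv2.minAreaRect(q[:,:2].astype('f')*1000))
    b=A[(abs(A[:,2]-.166)<.003)&(A[:,1]>.12)&(A[:,1]<.28)&(abs(A[:,0]-.59)<.06)]
    np.save('plate.npy',b)
    a=np.radians(5.8); ex=np.array([np.cos(a),np.sin(a)]); ey=np.array([-ex[1],ex[0]])
    c=(b[:,:2]-[.59,.2368])@np.c_[ex,ey]*1000
    H=np.zeros((80,80),np.uint8); ij=np.round(c+40).astype(int); ok=((ij>=0)&(ij<80)).all(1); H[ij[ok,1],ij[ok,0]]=255
    cv2.imwrite('pics/plate.png',cv2.resize(H[::-1],(480,480),interpolation=0))
    for y in (-25,-20,25): # edges
        r=c[abs(c[:,1]-y)<1.5]; print('row',y,len(r),r[:,0].min() if len(r) else '',r[:,0].max() if len(r) else '')
    for x in (-25,-20,20,25):
        r=c[abs(c[:,0]-x)<1.5]; print('col',x,len(r),r[:,1].min() if len(r) else '',r[:,1].max() if len(r) else '')
    # eye inner -x edge, y edges
    r=c[(abs(c[:,1])<10)]; print('eye -x edge', r[r[:,0]<0][:,0].max() if (r[:,0]<0).any() else '')
    bar=c[(c[:,1]<-45)]; print('bar x range',[ (y,*np.percentile(bar[abs(bar[:,1]-y)<2][:,0],[1,99]).round(1)) for y in (-60,-50) if (abs(bar[:,1]-y)<2).sum()>5])
    return im,P
E
python3 -c "
from h import *
lookplug('pics/w12.png')"
```

```text
[-0.1808 -0.4632 -2.2141] 0.16575337792608616
[0.59   0.2358 0.2206] [-0.0008 -0.0005 -1.    ]
flange tool 2646 [-0.0014 -0.0234  0.015 ] [0.0225 0.0227 0.0249] ((10.622254371643066, -0.30985450744628906), (23.853431701660156, 46.1397705078125), 0.2545851171016693)
row -25 158 -27.425858732313106 -10.250039141243512
row -20 155 -27.24669656386142 -10.214313306078697
row 25 153 -26.393562684734455 -9.395431170118878
col -25 606 -30.0085706693535 29.68310418563662
col -20 544 -30.332995835296686 29.807396436255097
col 20 27 -31.131255539659037 28.74140086698896
col 25 8 28.13541368140791 28.991583168833202
eye -x edge -12.886008871539103
bar x range [(-60, np.float64(-12.6), np.float64(16.4)), (-50, np.float64(-12.5), np.float64(16.6))]
```

Under the failed push the keeper swung about 3 mm open, so I nudge it back to its stop using the plug foot in the eye.

>>> arm_command([
  [[0,1,3],[0,0,0],255],
  [[0,1,7],[0,0,0],255],
  [[0,1,7],[0,0,0],255],
  [[2,1,7],[0,0,0],255],
  [[3,1,7],[0,0,0],255],
  [[4,1,7],[0,0,0],255],
  [[5,1,7],[0,0,0],255],
  [[6,1,7],[0,0,0],255],
  [[6,1,7],[0,0,0],255],
  [[6,1,7],[0,0,0],255],
])

```text
time: 56.45
tcp_pos: [0.5848, 0.2362, 0.2154]
eef_rot: [[-0.995, -0.099, 0.002], [-0.099, 0.995, 0.0], [-0.002, 0.0, -1.0]]
contact_force: [-0.1, 0.5, -1.6]
width: 0.164
grip_force: 85.5
```

```bash
python3 -c "
from h import *
lookplug('pics/w13.png')"
```

```text
[-0.1029  0.541  -1.5719] 0.16390640015840516
[0.5848 0.2362 0.2154] [ 0.0021  0.0002 -1.    ]
flange tool 2641 [-0.0013 -0.0234  0.015 ] [0.0225 0.0227 0.0245] ((10.722373962402344, -0.3371772766113281), (23.80366325378418, 46.13139343261719), 0.38192838430404663)
row -25 127 -30.49435246131787 -17.259288987166652
row -20 133 -30.465147143396997 -17.335054590129005
row 25 130 -30.549766653775695 -16.74020685595676
col -25 577 -30.582497630490924 29.360832898836488
col -20 614 -30.330435534711842 29.18491472223077
col 20 10 -30.66727879645971 29.435652976773977
col 25 0  
eye -x edge -18.104415937409925
bar x range [(-60, np.float64(-15.1), np.float64(14.2)), (-50, np.float64(-15.2), np.float64(14.2))]
```

>>> arm_command([
  [[1,0,0],[0,0,0],255],
  [[2,0,0],[0,0,0],255],
  [[3,0,0],[0,0,0],255],
  [[3,0,0],[0,0,0],255],
  [[3,0,0],[0,0,0],255],
])

```text
time: 56.92
tcp_pos: [0.584, 0.2362, 0.2156]
eef_rot: [[-0.995, -0.099, 0.008], [-0.099, 0.995, 0.001], [-0.008, 0.0, -1.0]]
contact_force: [6.2, 0.3, -4.0]
width: 0.164
grip_force: 84.9
```

```bash
python3 -c "
from h import *
lookplug('pics/w14.png')"
```

```text
[ 6.1723  0.288  -3.9592] 0.16377398798899787
[0.584  0.2362 0.2156] [ 0.008   0.0013 -1.    ]
flange tool 2639 [-0.0015 -0.0234  0.015 ] [0.0225 0.0228 0.0252] ((10.57258415222168, -0.28264427185058594), (23.752351760864258, 46.212284088134766), 0.46839168667793274)
row -25 124 -30.596612421401556 -17.793641643083916
row -20 127 -30.48669334220143 -17.77154741564078
row 25 131 -30.552482746390123 -16.98039017074599
col -25 560 -30.781552929373934 28.874570527347924
col -20 615 -30.32164912455081 29.25686838027311
col 20 6 -30.543770857055506 29.181785937079827
col 25 0  
eye -x edge -18.32694560500979
bar x range [(-60, np.float64(-15.3), np.float64(13.6)), (-50, np.float64(-15.2), np.float64(13.8))]
```

>>> arm_command([
  [[-3,0,0],[0,0,0],255],
  [[-6,0,0],[0,0,0],255],
  [[-6,0,0],[0,0,0],255],
  [[-6,0,0],[0,0,0],255],
  [[-6,0,0],[0,0,0],255],
  [[-6,0,0],[0,0,0],255],
])

```text
time: 57.47
tcp_pos: [0.5874, 0.2366, 0.2151]
eef_rot: [[-0.995, -0.099, 0.001], [-0.099, 0.995, 0.0], [-0.001, -0.0, -1.0]]
contact_force: [-0.8, -0.1, -1.7]
width: 0.165
grip_force: 85.3
```

```bash
python3 -c "
from h import *
go([.5884,.2365,.193],95.8)"
```

```text
tool mm [-1.  -0.2 22.1] rot [-0.0001  0.0012 -0.0019] from [0.5874 0.2366 0.2151]
```

Now slowly down, with a -0.5 mm shift.

>>> arm_command([
  [[-0.7,0,0],[0,0,0],255],
  [[-0.7,0,1],[0,0,0],255],
  [[-0.7,0,2],[0,0,0],255],
  [[-0.7,0,3],[0,0,0],255],
  [[-0.7,0,4],[0,0,0],255],
  [[-0.7,0,5],[0,0,0],255],
  [[-0.7,0,6],[0,0,0],255],
  [[-0.7,0,6],[0,0,0],255],
  [[-0.7,0,6],[0,0,0],255],
])

```text
time: 58.22
tcp_pos: [0.5884, 0.2366, 0.2091]
eef_rot: [[-0.995, -0.099, 0.002], [-0.099, 0.995, 0.0], [-0.002, -0.0, -1.0]]
contact_force: [-0.9, 0.1, -1.8]
width: 0.163
grip_force: 85.3
```

>>> arm_command([
  [[0,0,1],[0,0,0],255],
  [[0,0,2],[0,0,0],255],
  [[0,0,3],[0,0,0],255],
  [[0,0,4],[0,0,0],255],
  [[0,0,5],[0,0,0],255],
  [[0,0,6],[0,0,0],255],
  [[0,0,7],[0,0,0],255],
  [[0,0,8],[0,0,0],255],
  [[0,0,8],[0,0,0],255],
  [[0,0,8],[0,0,0],255],
])

```text
time: 59.05
tcp_pos: [0.5884, 0.2366, 0.2011]
eef_rot: [[-0.995, -0.099, 0.002], [-0.099, 0.995, 0.0], [-0.002, -0.0, -1.0]]
contact_force: [-0.2, -0.3, -1.8]
width: 0.165
grip_force: 85.3
```

>>> arm_command([
  [[0,0,1],[0,0,0],255],
  [[0,0,2],[0,0,0],255],
  [[0,0,3],[0,0,0],255],
  [[0,0,4],[0,0,0],255],
  [[0,0,5],[0,0,0],255],
  [[0,0,6],[0,0,0],255],
  [[0,0,7],[0,0,0],255],
  [[0,0,8],[0,0,0],255],
  [[0,0,9],[0,0,0],255],
  [[0,0,10],[0,0,0],255],
  [[0,0,11],[0,0,0],255],
  [[0,0,11],[0,0,0],255],
  [[0,0,11],[0,0,0],255],
])

```text
time: 60.13
tcp_pos: [0.5893, 0.2368, 0.1915]
eef_rot: [[-0.995, -0.099, 0.004], [-0.099, 0.995, 0.001], [-0.004, 0.0, -1.0]]
contact_force: [0.2, -0.9, 4.1]
width: 0.169
grip_force: 86.2
```

>>> arm_command([
  [[0,0,1],[0,0,0],255],
  [[0,0,0],[0,0,0],180],
  [[0,0,0],[0,0,0],100],
  [[0,0,0],[0,0,0],60],
  [[0,0,0],[0,0,0],60],
  [[0,0,0],[0,0,0],60],
  [[0,0,-15],[0,0,0],60],
  [[0,0,-40],[0,0,0],60],
  [[0,0,-70],[0,0,0],60],
  [[20,0,-110],[0,0,0],60],
  [[50,0,-150],[0,0,0],60],
  [[80,0,-180],[0,0,0],60],
  [[80,0,-180],[0,0,0],60],
  [[80,0,-180],[0,0,0],60],
  [[80,0,-180],[0,0,0],60],
])

```text
time: 61.38
tcp_pos: [0.5087, 0.2287, 0.3699]
eef_rot: [[-0.995, -0.099, 0.003], [-0.099, 0.995, 0.0], [-0.003, 0.0, -1.0]]
contact_force: [-0.0, 0.2, 0.2]
width: 0.765
grip_force: 0.0
```

```bash
python3 -c "
from h import *
print(pose())
im,P=cloud('wrist'); cv2.imwrite('pics/w15.png',im); A=P.reshape(-1,3)
s=A[np.hypot(A[:,0]-.589,A[:,1]-.237)<.045]
for lo,hi in ((.163,.1685),(.1685,.175),(.187,.195)):
  q=s[(s[:,2]>lo)&(s[:,2]<hi)]; print(lo,len(q),cv2.minAreaRect(q[:,:2].astype('f')*1000) if len(q)>5 else '',np.median(q,0))
b=A[(abs(A[:,2]-.166)<.003)&(A[:,1]>.06)&(A[:,1]<.19)&(abs(A[:,0]-.6)<.06)]; v=np.linalg.svd(b[:,:2]-b[:,:2].mean(0),full_matrices=False)[2][0]; print('bar deg',np.degrees(np.arctan(v[0]/v[1])))
d=A[(abs(A[:,2]-.146)<.006)&(abs(np.hypot(A[:,0]-.602,A[:,1]-.137)-.038)<.003)]; print('top rim',len(d),np.linalg.lstsq(np.c_[d[:,:2]-[.602,.137],np.ones(len(d))],d[:,2],rcond=None)[0])
"
```

```text
(array([0.5087, 0.2287, 0.3699]), array([[-0.9951, -0.0993,  0.0031],
       [-0.0993,  0.9951,  0.0003],
       [-0.0031,  0.    , -1.    ]]))
0.163 1426 ((591.4010620117188, 229.32896423339844), (60.53338623046875, 74.22489929199219), 5.630229473114014) [0.5856 0.2165 0.166 ]
0.1685 1134 ((590.260009765625, 236.7600860595703), (45.89970779418945, 45.975830078125), 6.113522529602051) [0.5876 0.2361 0.171 ]
0.187 619 ((589.951904296875, 236.50921630859375), (43.31761169433594, 15.450942993164062), 6.10524845123291) [0.5889 0.2365 0.1907]
bar deg -6.655848464311721
top rim 637 [ 0.0154 -0.0042  0.1456]
```

View pics/w15.png

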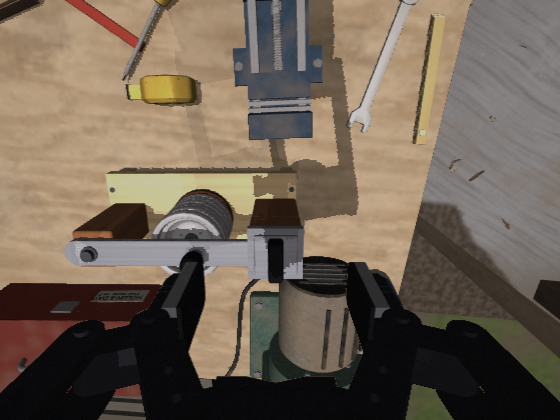

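The picture shows the plug at (275,258), its flange flat on the arm (top at 171 mm = 166 + 5). The keeper is closed over the level stack at (195,225), so I hand the job in.

```bash
python3 -c "
from h import *
print(bot.finish_job())"
```

```text
the job is handed in; nothing more can be done
None
```

I've handed the job in: all six reflectors are stacked level in the seat (deep ones beneath), and the keeper is closed at its stop and locked, with the plug's flange flat on the arm; the first push on the plug jammed at about 39.5 N, so I re-seated the keeper and it then went home freely.

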